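# Stack blanks under the drilling template and clamp them in the machine vise

### The job

Get the vise ready for stack-drilling: first clear the offcut off the vise's bed into the scrap tub, then lay the wood backing board flat on the bed in the middle of the jaws, pile every aluminium blank on it with edges flush and the steel drilling template on top, all with their 70 mm length running from jaw to jaw. With the jaw still clear of the pile, press the template down with a firm push of one or two kilograms so that everything sits level, and then crank the vise closed until the jaw grips the whole pile firmly. Leave the jar, the tin box and the hammer where they are.

Things in the scene. Friction and masses are not known exactly. Their poses are not given: they have to be found in the camera images.
- vise: Machine vise, grey cast body on a dark hardwood riser (250 x 150 x 45 mm), fixed. Origin on the bench under the riser's centre; x along the screw from the crank end to the fixed jaw, z up. The flat bed between the jaws is 100 mm wide in y, 95 mm above the bench; both jaw faces are 100 mm wide and rise 40 mm above it. Fixed jaw's face at x = +40 mm; screw at y = 0, 75 mm above the bench.
- bed (a point): Point on the bed, at the foot of the fixed jaw's face, in the middle of its width (x = 40, y = 0, z = 95 mm in the vise's frame, same axes).
- jaw: The moving jaw, grey with a steel face. Origin on the bed at the foot of its face, mid-width; axes as the vise's. It slides along x; the gap to the fixed jaw is 40 mm minus its x in the vise's frame: 84 to 98 mm at the start, 70 mm when it touches the pile. Only the crank moves it.
- crank (a joint): Turn of the crank (rad), 0 to 40. At 0 and every full turn the handle is straight above the screw. Clockwise, seen from the crank end facing the vise, is positive and closes the jaw 8 mm a turn. Takes about 8 N at the handle and stays where left. With the jaw on the work the jaw stops and the crank stiffens gradually; half a turn more makes the grip firm.
- grip (a point): Place to hold the crank's handle: a black, freely turning sleeve, 18 mm in diameter, 52 mm long, parallel to the screw, 42 mm from its axis, pointing away from the vise. The point is on the sleeve's axis, 195 mm from the vise's origin along -x, 34 mm out from the crank arm; 19 mm of sleeve lie beyond it. At its lowest it is 33 mm above the bench. It turns with the sleeve: use its position.
- backing: Light wood backing board 70 x 50 mm, its x axis along the 70 mm side; origin at the centre of its underside; 10 mm thick.
- template: Drilling template: a dark steel plate with four small brass-ringed guide holes near its corners, 70 x 50 mm, its x axis along the 70 mm side; origin at the centre of its underside; 8 mm thick; 0.2 kg. Either end may go first.
- offcut: Aluminium offcut of the last job, a bar 45 x 24 x 12 mm, lying on the vise's bed; x axis along the 45 mm side, origin at the centre of its underside.
- tub: Open round blue plastic scrap tub, 140 mm across at the rim and 120 at the foot, 55 mm high, wall 3 mm, floor 4 mm thick; loose; origin at the centre of its underside, z up.
- jar: Amber glass jar with a brass cap, 44 mm in diameter and 55 mm high; a bystander. Origin at the centre of its underside.
- tin: Green tin box 89 x 144 x 60 mm; a bystander. Origin at the centre of its underside.
- hammer: Chasing hammer 260 mm long, lying; a bystander. Axes: x along the handle towards the head.
- blank0: Plain aluminium blank 70 x 50 mm, its x axis along the 70 mm side; origin at the centre of its underside; 6 mm thick. Two to four such blanks are present (blank0 to blank3), all alike.
- blank1: Plain aluminium blank 70 x 50 mm, its x axis along the 70 mm side; origin at the centre of its underside; 6 mm thick. Two to four such blanks are present (blank0 to blank3), all alike.
- blank2: Plain aluminium blank 70 x 50 mm, its x axis along the 70 mm side; origin at the centre of its underside; 6 mm thick. Two to four such blanks are present (blank0 to blank3), all alike.
- blank3: Plain aluminium blank 70 x 50 mm, its x axis along the 70 mm side; origin at the centre of its underside; 6 mm thick. Two to four such blanks are present (blank0 to blank3), all alike.

How it is judged (in metres and radians):
On the way, in this order (a step that is already met when the one before it is completed fails the run):
1. the offcut is off the vise's bed and in the scrap tub (horizontal distance between offcut and tub below 0.06 m and z of offcut in the frame of tub between 0 and 0.04 m and angle between tub's own z axis and vertical below 0.1 rad), for 0.2 s.
2. backing, all blanks and template lie level on the bed, centres within 10 mm, pressed down with 8 N or more on the bed (their weight included), jaws still over 72 mm apart (z of backing in the frame of vise between 0.092 and 0.098 m and y of backing in the frame of vise between -0.015 and 0.015 m and angle between each of backing, blank0, blank1, blank2, blank3, template's own z axis and vertical below 0.04 rad and angle between the x axis of each of backing, blank0, blank1, blank2, blank3, template and the x axis of vise, either way round below 0.06 rad and horizontal distance between each of blank0, blank1, blank2, blank3, template and backing below 0.01 m and z of each of blank0, blank1, blank2, blank3 in the frame of vise above 0.102 m and z of template in the frame of blank0 above 0.0045 m and z of template in the frame of blank1 above 0.0045 m and z of template in the frame of blank2 above 0.0045 m and z of template in the frame of blank3 above 0.0045 m and z of template in the frame of vise between 0.114 and 0.132 m and contact force between backing and vise above 8 N and x of jaw in the frame of vise below -0.032 m), for 0.1 s.
3. the jaw is cranked closed on the flush pile (gap within 1 mm of its 70 mm length) and presses on it with 10 N or more (z of backing in the frame of vise between 0.092 and 0.098 m and y of backing in the frame of vise between -0.015 and 0.015 m and angle between each of backing, blank0, blank1, blank2, blank3, template's own z axis and vertical below 0.04 rad and angle between the x axis of each of backing, blank0, blank1, blank2, blank3, template and the x axis of vise, either way round below 0.06 rad and horizontal distance between each of blank0, blank1, blank2, blank3, template and backing below 0.006 m and z of each of blank0, blank1, blank2, blank3 in the frame of vise above 0.102 m and z of template in the frame of blank0 above 0.0045 m and z of template in the frame of blank1 above 0.0045 m and z of template in the frame of blank2 above 0.0045 m and z of template in the frame of blank3 above 0.0045 m and z of template in the frame of vise between 0.114 and 0.132 m and (contact force between jaw and backing above 10 N or contact force between jaw and blank0 above 10 N or contact force between jaw and blank1 above 10 N or contact force between jaw and blank2 above 10 N or contact force between jaw and blank3 above 10 N or contact force between jaw and template above 10 N) and x of jaw in the frame of vise above -0.031 m), for 0.2 s.
At the end, for the whole second after the job is handed in: Offcut in the upright tub. Backing on the bed, within 15 mm of mid-jaw; all blanks on it, template on top; each piece level (0.04 rad), square to the vise (0.06 rad), centred within 6 mm of the backing; jaw closed on the pile (gap under 71 mm, 10 N or more); all at rest (all of step 1 and all of step 3 and linear speed of each of backing, blank0, blank1, blank2, blank3, template below 0.02 m/s and velocity of joint crank below 0.1 rad/s); the robot touches nothing.
It fails at once if a bystander is shoved more than 50 mm (distance of any of jar, tin, hammer from where it was at the start of the episode above 0.05 m).
It fails at once if the jar is knocked over (angle between jar's own z axis and vertical above 0.6 rad).
Of blank0, blank1, blank2, blank3 only 2 to 4 are there at a start; the rules pass over those that are not, and their reading is None.
At some moment in a run one of template, tub may be knocked a few centimetres aside while the robot is not near it.
Once in a run the grip may slacken for a moment while it holds something.
It also fails if it takes over 210 s, if anything falls off the work surface, if the arm or the gripper's body presses on something with over 40 N, if the wrist force passes 120 N, or if a joint passes its speed limit or range.

### The arm

A 6-joint arm with a two-finger parallel gripper is mounted at the origin on the work surface. World frame = base frame: x ahead of the robot, y to its left, z up, the work surface at z = 0. Lengths are in mm, angles in rad, forces in N, time in s.
With the tool pointing down it reaches from about 350 to 775 mm from the base axis. Payload 7.3 kg.
Tool frame: the origin (TCP) lies at the centre of the arm's flange, where the gripper is bolted on; the fingertips stand 178 mm ahead of it and the grasp point (between the pads) lies 159 mm ahead of it; z points along the fingers, y is the line along which they close (so a half turn about z gives the same grasp; the last joint's range is limited). The gripper opens to 92 mm and grips with 3 to 60 N. Pads are 19 mm wide; open, the fingers measure 130 mm over their backs; the gripper's body (75 mm by 190 mm) begins 47 mm behind the grasp point.
Start: joints at [-1.259, 0.342, 1.524, -0, 1.275, -0.146], TCP at [232.056, -470.933, 404.741] pointing down, gripper open.
Joint ranges: [-2.53, 2.53], [-0.77, 2.02], [0.04, 2.7], [-1, 4.14], [0.28, 2.66], [-3.11, 3.11]. Speed limits (rad/s): [2.57, 2.57, 3.14, 3.14, 3.14, 3.14].

### API

Orientations are given as [roll, pitch, yaw] about the fixed x, y, z axes, in that order (R = Rz(yaw) Ry(pitch) Rx(roll)).
In Python, from plant import * gives the robot as it stands. The module is installed in compiled form; this text tells all that it offers.
- The arm moves only by the shell command python3 -m inch 'ROWS'. ROWS is JSON, a list of rows, each a list of 5 numbers: the shift along the tool's x, y, z in m, then the turn about the tool's z in rad, then the opening, from 0 (shut) to 1 (fully open). In form: [[tx, ty, tz, spin, claw], ...]. A call has 1 to 8 rows; each row is the pose to reach, as a shift and turn from the pose commanded when the call began, along the tool's axes at that moment; what a row does not reach only later rows make up. A row lasts 1/12 s, in which the tool goes at most 41.7 mm and 7.16 degrees, less where a joint would pass 70% of its speed; a pose out of reach is approached as far as the arm can. A call with a gripper value outside its range is refused whole. The fingers move at their own pace and stop on an object; the grip force is fixed at half the most. Time passes only in rows, so rows that repeat a pose let the fingers close. It gives the time, the measured TCP pose, the force, the opening and the grip force at its end, in the units of the state.
- get_obs(): the state, without advancing time (a new reading comes with each control period).
- capture(name): name is "scene" or "top" or "wrist"; returns a dict with "color" (480x640x3 uint8, red, green, blue), "intrinsics" (3x3 intrinsics, pixels), "distortion" ([k1, k2, p1, p2, k3] as OpenCV has them; the pictures are not rectified), "pose" (4x4, takes a point from camera to world coordinates). Camera axes: x right, y down, z forward; pixel columns grow to the right and rows downward; lengths in mm; the calibration is good to about 2 mm. A picture is of the moment at which its call begins. There is no depth.
- close_job(): hands the job in; it is judged then, once.
Trained networks look in a picture, given as the dict that the camera call returned (one of the last four; its "shot" number tells which), for a name from the list of things; names that differ only in an ending like _2 or _b are one class to them, and where a whole thing is asked for, a point or a joint stands for the part that bears it (a point fixed in the world has none). Each returns a list of dicts, best first, with "conf" (0 to 1); they miss things now and then, are a little off and sometimes report something else, mostly with a low value. They report only what shows in the picture. A call takes as long as a camera call.
- look_for(picture, target): "rect" ([centre column, centre row, width, height] in pixels, round what is visible of it).
- trace(picture, target): "pixels" (480x640 bool, what is visible of it) and "rect" ([centre column, centre row, width, height] in pixels, round what is visible of it).
- tip_of(picture, target): "centre" ([column, row] in pixels: a listed point, or the origin of a listed thing).
The state is a dict: "time": time; "joint_positions": joint angles; "dq": joint speeds; "tau": joint torques, N m; "tool_pos": TCP position; "tcp_rot": TCP orientation; "contact_force": force on the tool from outside, world axes, zero at the start; "moment": the same for the moment, N m; "grip_width": finger opening in mm; "finger_force": force on a finger pad.
Only numpy, scipy, OpenCV 4.12 (cv2) and the standard library are available. Lean on these libraries where they do the work, as an engineer would, in place of code of your own. Each camera call takes 0.05 s, during which the arm holds its last target. There are 200 camera calls.

## Working session

There is one attempt and no reset: what is moved stays moved. The work goes in short steps, Python scripts to look and compute and a shell command to move; the robot and the scene stay as the last step left them, time stands still between calls to the robot, and variables do not carry over. Pictures are saved under pics/ and viewed, at most 17 in all, crops included, and the job is handed in when it is done.

```bash
mkdir -p pics; python3 - <<'E'
from plant import *
import cv2
o=get_obs(); print(o)
for n in ("scene","top"):
    p=capture(n); cv2.imwrite(f"pics/{n}0.png",p["color"][:,:,::-1]); print(n,p["intrinsics"].tolist(),p["distortion"],p["pose"].round(3).tolist())
E
```

```text
{'time': 0.0, 'joint_positions': array([-1.25901618e+00,  3.42674568e-01,  1.52500796e+00, -1.37440873e-05,
        1.27540785e+00, -1.45979373e-01]), 'dq': array([ 1.93214885e-04, -3.44276588e-04,  8.04500830e-04, -6.74433388e-04,
       -3.13532231e-06,  1.83886099e-03]), 'tau': array([ 3.06664544e-03, -4.31240237e+01, -2.44218278e+01,  7.20061501e-02,
        5.60087641e-02, -1.08053277e-04]), 'tool_pos': array([ 232.00189847, -470.79732217,  404.07292184]), 'tcp_rot': array([-3.14010894e+00, -2.04858443e-04,  4.57763376e-01]), 'contact_force': array([ 0.36551965,  0.5111458 , -0.58051337]), 'moment': array([ 0.02997951, -0.00395169, -0.02946654]), 'finger_force': 0.0, 'grip_width': 91.88864850731271}
scene [[555.766135701116, 0.0, 314.73760942560324], [0.0, 555.766135701116, 248.12572283600832], [0.0, 0.0, 1.0]] [-0.02627369  0.          0.          0.          0.        ] [[0.675, 0.466, -0.572, 1271.948], [0.738, -0.44, 0.512, -601.858], [-0.013, -0.768, -0.641, 880.302], [0.0, 0.0, 0.0, 1.0]]
top [[516.8070682095181, 0.0, 309.160851377374], [0.0, 516.8070682095181, 243.02504553229764], [0.0, 0.0, 1.0]] [-0.08464853  0.          0.          0.          0.        ] [[0.017, -0.993, 0.116, 438.187], [-1.0, -0.017, -0.007, 47.166], [0.009, -0.115, -0.993, 1375.103], [0.0, 0.0, 0.0, 1.0]]
```

View pics/scene0.png

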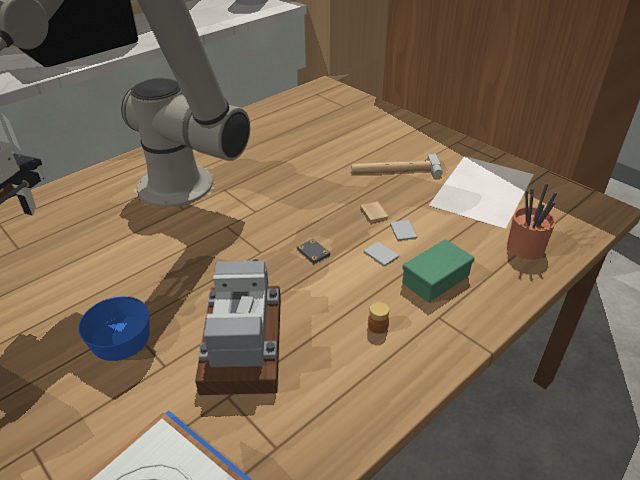

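View pics/top0.png

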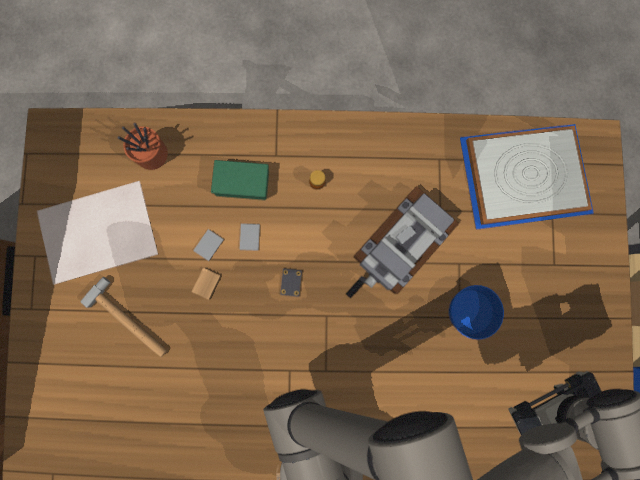

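```bash
cat > h.py <<'E'
from plant import *
import numpy as np, cv2
def w(p,px,z):
    px=np.asarray(px,float).reshape(-1,1,2)
    n=cv2.undistortPoints(px,np.array(p["intrinsics"]),np.array(p["distortion"])).reshape(-1,2)
    T=np.array(p["pose"]); d=np.c_[n,np.ones(len(n))]@T[:3,:3].T; o=T[:3,3]
    return (o+d*((z-o[2])/d[:,2])[:,None])[:,:2]
def rect(p,mask,z):
    m=np.asarray(mask).astype(np.uint8)
    c=max(cv2.findContours(m,cv2.RETR_EXTERNAL,cv2.CHAIN_APPROX_NONE)[0],key=cv2.contourArea)
    (c0,s,a)=cv2.minAreaRect(w(p,c.reshape(-1,2),z).astype(np.float32))
    if s[0]<s[1]: s=s[::-1]; a+=90
    a=(a+90)%180-90
    return np.round(c0,1),np.round(s,1),round(a,1)   # centre, (long, short), angle of long side in deg
def tri(ps,pxs):  # triangulate
    A=np.zeros((3,3));b=np.zeros(3)
    for p,px in zip(ps,pxs):
        n=cv2.undistortPoints(np.array(px,float).reshape(1,1,2),np.array(p["intrinsics"]),np.array(p["distortion"])).ravel()
        T=np.array(p["pose"]);d=T[:3,:3]@np.r_[n,1];d/=np.linalg.norm(d);M=np.eye(3)-np.outer(d,d);A+=M;b+=M@T[:3,3]
    return np.linalg.solve(A,b)
def go(x,y,zt,yawdeg):  # deltas to bring fingertips (height zt) to x,y with tool-x at yawdeg (mod 180)
    o=get_obs(); t=o["tool_pos"]; yaw=o["tcp_rot"][2]
    d=np.array([x,y,zt+178])-t; c,s=np.cos(yaw),np.sin(yaw)
    dy=(np.degrees(yaw)-yawdeg+90)%180-90  # tool z is down: positive spin lowers yaw
    q=o["joint_positions"]
    print("tool d mm:",np.round([c*d[0]+s*d[1], s*d[0]-c*d[1], -d[2]],1),"spin rad",round(np.radians(dy),3),"q6",round(q[5],2),"yaw",round(np.degrees(yaw),1),"pos",t.round(1))
E
python3 - <<'E'
from h import *
ps=[capture("top"),capture("scene")]
for n,z in [("backing",10),("blank0",6),("template",8),("offcut",107),("tub",55),("jar",55),("tin",60)]:
    for i,p in enumerate(ps):
        for r in trace(p,n):
            if r["conf"]>.3: print(n,i,round(r["conf"],2),*rect(p,r["pixels"],z),np.round(r["rect"]))
for n in ("vise","bed","jaw","grip","offcut","tub","hammer"):
    rr=[tip_of(p,n) for p in ps]
    print(n,[(x["conf"],np.round(x["centre"],1).tolist()) for r in rr for x in r])
    if all(rr): print(tri(ps,[r[0]["centre"] for r in rr]).round(1))
E
```

```text
backing 0 0.7 [484.7 310. ] [73.8 51.3] -24.9 [204. 284.  28.  34.]
backing 1 0.74 [489.9 309.4] [79.9 54.6] -24.2 [374. 212.  28.  19.]
backing 1 0.42 [618.2 195.7] [76.4 54.1] 2.4 [381. 254.  32.  21.]
blank0 0 0.9 [612.4 197.8] [72.7 50.9] 1.0 [251. 237.  21.  23.]
blank0 0 0.63 [586.8 307.5] [68.6 52. ] -32.5 [211. 245.  24.  28.]
blank0 0 0.38 [ 579.6 -196.3] [344.9 157.7] -40.6 [404. 239. 112. 107.]
blank0 1 0.68 [617.3 200.3] [77.1 56.8] 0.6 [383. 254.  35.  23.]
blank0 1 0.64 [592. 309.] [77.3 54.3] -33.5 [405. 232.  26.  18.]
template 0 0.78 [491.5  85. ] [71.  52.3] -7.5 [292. 284.  23.  26.]
template 0 0.7 [490.3 -98.7] [80.7 32.3] -64.9 [362. 286.  29.  24.]
template 1 0.88 [497.5  85.8] [78.3 55.3] -5.6 [316. 253.  28.  21.]
offcut 0 0.43 [ 610.2 -199.4] [48.1 23.8] -52.6 [407. 236.  22.  18.]
offcut 1 0.79 [ 614.9 -196.9] [46.  27.2] -50.1 [246. 302.  14.  20.]
offcut 1 0.35 [578.3 207.5] [78.8 52.1] -26.1 [374. 212.  30.  22.]
tub 0 0.96 [ 421.9 -393.8] [138.8 138. ] -44.4 [478. 313.  55.  51.]
tub 1 0.78 [ 440.4 -399.1] [179.4 139.4] -23.7 [116. 332.  76.  67.]
jar 0 
[... 180 characters left out ...]
  20.]
tin 0 0.84 [754.4 223.1] [150.9 104.2] 87.5 [239. 179.  61.  37.]
tin 1 0.76 [777.1 202.7] [187.7 118.3] 85.9 [439. 271.  76.  62.]
vise [(0.92, [405.2, 240.1]), (0.91, [239.7, 347.9])]
[ 611.3 -221.5   -5.3]
bed [(0.82, [422.5, 225.3]), (0.61, [234.7, 331.2]), (0.23, [437.7, 280.8])]
[ 639.6 -245.8   87.6]
jaw [(0.72, [395.4, 252.8]), (0.91, [240.5, 288.5]), (0.46, [373.8, 211.8])]
[ 566.5 -174.8  101.5]
grip [(0.71, [354.0, 289.3])]
offcut [(0.69, [404.7, 235.1]), (0.65, [242.1, 305.7])]
[ 609.9 -200.1  102.3]
tub [(0.95, [472.4, 313.7]), (0.85, [119.7, 338.6])]
[ 418.4 -396.7   -1.4]
hammer [(0.95, [127.3, 322.4]), (0.86, [395.5, 167.6]), (0.25, [122.1, 339.8])]
[380.3 518.1   7.3]
```

```bash
python3 -c "
from h import *
go(605,-205,260,-48)"
```

```text
tool d mm: [452.1 -73.7 -33.2] spin rad 1.296 q6 -0.15 yaw 26.2 pos [ 232.  -470.9  404.8]
```

```bash
python3 -m inch '[[0.452,-0.074,-0.033,1.296,0.6],[0.452,-0.074,-0.033,1.296,0.6],[0.452,-0.074,-0.033,1.296,0.6],[0.452,-0.074,-0.033,1.296,0.6],[0.452,-0.074,-0.033,1.296,0.6],[0.452,-0.074,-0.033,1.296,0.6],[0.452,-0.074,-0.033,1.296,0.6],[0.452,-0.074,-0.033,1.296,0.6]]'; python3 -c "
from h import *
go(605,-205,260,-48)"
```

```text
time: 2.27
tool_pos: [477.6, -296.0, 426.6]
tcp_rot: [3.141, -0.0, -0.45]
contact_force: [0.4, -1.3, -0.2]
grip_width: 55.3
finger_force: 0.0
tool d mm: [  75.2 -137.4  -11.4] spin rad 0.388 q6 1.33 yaw -25.8 pos [ 477.6 -296.   426.6]
```

```bash
python3 -m inch '[[0.075,-0.137,-0.011,0.388,0.6],[0.075,-0.137,-0.011,0.388,0.6],[0.075,-0.137,-0.011,0.388,0.6],[0.075,-0.137,-0.011,0.388,0.6],[0.075,-0.137,-0.011,0.388,0.6],[0.075,-0.137,-0.011,0.388,0.6]]'; python3 - <<'E'
from h import *
go(605,-205,260,-48)
p=capture("wrist"); cv2.imwrite("pics/w1.png",p["color"][:,:,::-1]); np.save("w1.npy",p,allow_pickle=True)
print(p["pose"].round(3).tolist(),p["intrinsics"][0][0])
r=trace(p,"offcut"); print([(x["conf"],rect(p,x["pixels"],107)) for x in r])
for n,z in [("bed",95),("jaw",95),("grip",75),("offcut",95),("vise",0)]:
    for x in tip_of(p,n): print(n,x["conf"],np.round(x["centre"]),w(p,x["centre"],z).round(1))
E
```

```text
time: 2.77
tool_pos: [604.2, -204.2, 436.6]
tcp_rot: [3.141, 0.0, -0.828]
contact_force: [0.3, -0.4, -0.4]
grip_width: 55.4
finger_force: 0.0
tool d mm: [ 1.1 -0.1 -1.4] spin rad 0.01 q6 1.95 yaw -47.5 pos [ 604.2 -204.2  436.6]
[[-0.737, -0.649, -0.191, 654.948], [-0.676, 0.707, 0.207, -259.462], [0.0, 0.281, -0.96, 416.526], [0.0, 0.0, 0.0, 1.0]] 332.98625052578876
[(0.83, (array([ 613.5, -199.2]), array([46.4, 23.9]), -51.4))]
bed 0.68 [116. 251.] [[740.1 -43.3]]
bed 0.66 [316. 172.] [[ 640.8 -240.3]]
jaw 0.83 [325. 267.] [[ 569.8 -176.1]]
grip 0.66 [320. 351.] [[497. -89.]]
offcut 0.79 [306. 224.] [[ 614.1 -196.3]]
offcut 0.63 [321. 200.] [[ 620.1 -223.7]]
vise 0.98 [321. 200.] [[ 609.4 -214.1]]
```

View pics/w1.png

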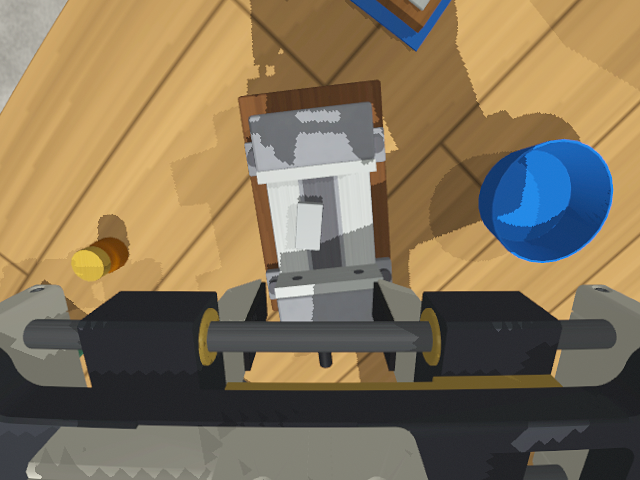

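```bash
python3 -c "
import cv2
i=cv2.imread('pics/w1.png')[75:300,230:400]
cv2.imwrite('pics/w1c.png',cv2.resize(i,None,fx=2.66,fy=2.66,interpolation=cv2.INTER_CUBIC))"
```

```text
(no output)
```

View pics/w1c.png

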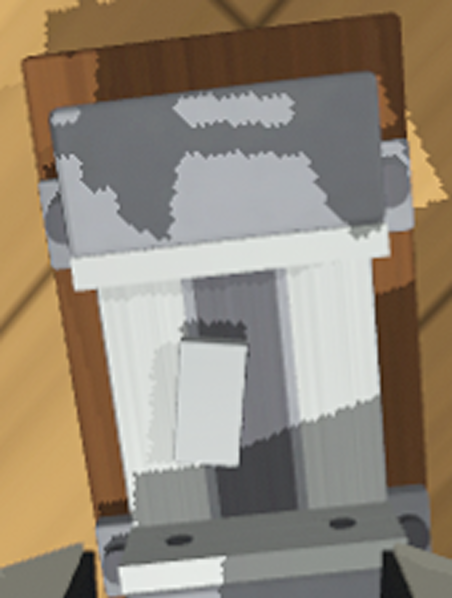

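```bash
python3 - <<'E'
from h import *
p=np.load("w1.npy",allow_pickle=True).item()
def c(l,z):
    q=w(p,np.array(l)/2.66+[229.8,74.8],z); d=q[1]-q[0]; print(q.round(1).tolist(),"len",np.linalg.norm(d).round(1),"mid",q.mean(0).round(1),"ang",np.degrees(np.arctan2(d[1],d[0])).round(2)); return q
c([(75,290),(390,255)],135)   # fixed face top
c([(72,260),(388,226)],135)
c([(118,568),(425,542)],135)  # jaw top
c([(103,545),(385,518)],95)
c([(22,60),(398,13)],45)
c([(22,60),(100,520)],45); c([(398,13),(427,490)],45)
c([(100,290),(130,480)],95);c([(373,262),(386,500)],95)
E
```

```text
[[672.4, -202.6], [606.9, -277.5]] len 99.4 mid [ 639.7 -240. ] ang -131.19
[[679.1, -209.2], [613.6, -283.3]] len 98.9 mid [ 646.3 -246.2] ang -131.44
[[600.8, -139.4], [529.6, -217.8]] len 105.9 mid [ 565.2 -178.6] ang -132.24
[[603.7, -125.8], [530.4, -208.3]] len 110.4 mid [ 567.1 -167. ] ang -131.59
[[750.7, -239.1], [654.4, -350.4]] len 147.1 mid [ 702.5 -294.8] ang -130.86
[[750.7, -239.1], [604.5, -113.3]] len 192.9 mid [ 677.6 -176.2] ang 139.28
[[654.4, -350.4], [506.7, -222.3]] len 195.5 mid [ 580.6 -286.4] ang 139.07
[[668.2, -200.6], [613.3, -153.3]] len 72.5 mid [ 640.8 -177. ] ang 139.21
[[602.8, -274.2], [535.4, -213.8]] len 90.5 mid [ 569.1 -244. ] ang 138.14
```

```bash
python3 -c "
from h import *
go(613.5,-199.2,130,-51.4)"
```

```text
tool d mm: [  2.  -13.5 129.7] spin rad 0.064 q6 1.95 yaw -47.8 pos [ 602.2 -206.8  437.7]
```

```bash
python3 -m inch '[[0.002,-0.0135,0.02,0.064,0.45],[0.002,-0.0135,0.06,0.064,0.45],[0.002,-0.0135,0.1,0.064,0.45],[0.002,-0.0135,0.13,0.064,0.45],[0.002,-0.0135,0.13,0.064,0.45],[0.002,-0.0135,0.13,0.064,0.45]]'; python3 - <<'E'
from h import *
p=capture("wrist"); 
r=trace(p,"offcut"); print([(x["conf"],rect(p,x["pixels"],107)) for x in r])
go(613.5,-199.2,97.5,-51.4)
E
```

```text
time: 3.62
tool_pos: [613.8, -198.7, 306.7]
tcp_rot: [3.14, 0.003, -0.897]
contact_force: [-0.1, -0.9, 0.2]
grip_width: 41.1
finger_force: 0.0
[(0.82, (array([ 614. , -199.6]), array([46.8, 24.8]), -51.4)), (0.32, (array([ 508.7, -323.6]), array([101. ,  49.2]), -36.0))]
tool d mm: [-0.6  1.2 34.6] spin rad 0.001 q6 2.04 yaw -51.4 pos [ 614.8 -199.   310.1]
```

```bash
python3 -m inch '[[0,0.001,0.02,0,0.45],[0,0.001,0.0345,0,0.45],[0,0.001,0.0345,0,0.45],[0,0.001,0.0345,0,0.1],[0,0.001,0.0345,0,0.1],[0,0.001,0.0345,0,0.1],[0,0.001,0.0345,0,0.1],[0,0.001,0.0345,0,0.1]]'; python3 -m inch '[[0,0,-0.02,0,0.1],[0,0,-0.06,0,0.1],[0,0,-0.1,0,0.1],[0,0,-0.13,0,0.1],[0,0,-0.13,0,0.1],[0,0,-0.13,0,0.1]]'; python3 - <<'E'
from h import *
p=capture("top")
for x in trace(p,"tub"): print(x["conf"],rect(p,x["pixels"],55))
print([(x["conf"],w(p,x["centre"],0)) for x in tip_of(p,"tub")])
go(420,-395,120,-60)
E
```

```text
time: 4.38
tool_pos: [613.7, -199.0, 274.5]
tcp_rot: [-3.141, -0.002, -0.896]
contact_force: [-1.4, -0.6, 6.1]
grip_width: 23.7
finger_force: 30.0
time: 4.88
tool_pos: [613.5, -198.8, 405.3]
tcp_rot: [-3.139, -0.004, -0.896]
contact_force: [1.0, 0.3, -0.9]
grip_width: 23.5
finger_force: 30.0
0.6 (array([ 416.9, -402.2]), array([137.7, 120.9]), -32.1)
[(0.63, array([[747.53390751, 230.02652375]]))]
tool d mm: [ 32.5 273.4 103. ] spin rad 0.151 q6 2.03 yaw -51.3 pos [ 613.2 -198.8  401. ]
```

```bash
python3 -m inch '[[0.0325,0.273,0,0,0.1],[0.0325,0.273,0,0,0.1],[0.0325,0.273,0.02,0,0.1],[0.0325,0.273,0.04,0,0.1],[0.0325,0.273,0.06,0,0.1],[0.0325,0.273,0.06,0,0.1],[0.0325,0.273,0.06,0,0.1],[0.0325,0.273,0.06,0,0.1]]';python3 -m inch '[[0,0,0,0,0.1],[0,0,0,0,0.1]]'; python3 - <<'E'
from h import *
for c in ("wrist","top"):
    p=capture(c)
    for x in trace(p,"tub"): print(c,x["conf"],rect(p,x["pixels"],55))
    print([(x["conf"],w(p,x["centre"],0)) for x in tip_of(p,"tub")])
go(420,-395,30,-60)
E
```

```text
time: 5.7
tool_pos: [416.1, -398.0, 338.1]
tcp_rot: [3.139, 0.008, -0.901]
contact_force: [-0.1, 0.4, 0.0]
grip_width: 23.6
finger_force: 30.0
time: 5.87
tool_pos: [420.7, -394.7, 342.0]
tcp_rot: [-3.141, 0.002, -0.896]
contact_force: [-0.3, 0.0, -0.1]
grip_width: 23.6
finger_force: 30.0
wrist 0.58 (array([ 431.3, -402. ]), array([138.1, 112.1]), 39.7)
wrist 0.17 (array([ 585.6, -281.7]), array([189. , 144.6]), -66.6)
[(0.88, array([[ 422.88222567, -389.88783703]]))]
top 0.95 (array([ 412.6, -373.9]), array([134.2, 100.7]), 31.1)
top 0.33 (array([755. , 222.4]), array([148.1,  97.8]), 86.0)
[(0.66, array([[ 426.7238375 , -400.41033727]]))]
tool d mm: [ -0.2   1.6 135.2] spin rad 0.153 q6 1.58 yaw -51.2 pos [ 421.4 -394.1  343.2]
```

Tub has not moved; lower and drop.

```bash
python3 -m inch '[[0,0,0.04,0,0.1],[0,0,0.08,0,0.1],[0,0,0.11,0,0.1],[0,0,0.135,0,0.1],[0,0,0.135,0,0.1],[0,0,0.135,0,0.1],[0,0,0.135,0,0.42],[0,0,0.135,0,0.42]]'; python3 -m inch '[[0,0,0,0,0.42],[0,0,-0.03,0,0.42],[0,0,-0.07,0,0.42],[0,0,-0.11,0,0.6],[0,0,-0.15,0,0.6],[0,0,-0.19,0,0.6],[0,0,-0.2,0,0.6],[0,0,-0.2,0,0.6]]'; python3 - <<'E'
from h import *
for c in ("wrist","scene"):
    p=capture(c)
    for x in trace(p,"offcut")[:2]: print(c,x["conf"],rect(p,x["pixels"],14))
go(484.7,310,220,-25)
E
```

```text
time: 6.83
tool_pos: [421.3, -395.4, 210.1]
tcp_rot: [-3.142, -0.004, -0.896]
contact_force: [-0.3, 0.2, 0.3]
grip_width: 32.5
finger_force: 0.0
time: 7.5
tool_pos: [420.7, -394.9, 413.5]
tcp_rot: [-3.142, -0.011, -0.896]
contact_force: [0.8, 0.4, -0.2]
grip_width: 54.7
finger_force: 0.0
wrist 0.63 (array([ 421.6, -395.4]), array([46. , 23.4]), -51.3)
scene 0.68 (array([ 424.8, -395.4]), array([55.3, 31. ]), -55.4)
tool d mm: [-509.9 -490.5    8.3] spin rad -0.46 q6 1.58 yaw -51.3 pos [ 420.4 -394.6  406.3]
```

```bash
python3 -m inch '[[-0.51,-0.49,0.008,-0.46,0.8],[-0.51,-0.49,0.008,-0.46,0.8],[-0.51,-0.49,0.008,-0.46,0.8],[-0.51,-0.49,0.008,-0.46,0.8],[-0.51,-0.49,0.008,-0.46,0.8],[-0.51,-0.49,0.008,-0.46,0.8],[-0.51,-0.49,0.008,-0.46,0.8],[-0.51,-0.49,0.008,-0.46,0.8]]';python3 -m inch '[[0,0,0,0,0.8]]';python3 -c "
from h import *
go(484.7,310,150,-25)"
```

```text
time: 8.37
tool_pos: [450.2, -60.9, 402.6]
tcp_rot: [3.141, 0.003, -0.436]
contact_force: [0.7, 0.1, 0.2]
grip_width: 73.7
finger_force: 0.0
time: 8.45
tool_pos: [450.3, -56.9, 402.6]
tcp_rot: [-3.14, 0.005, -0.429]
contact_force: [-0.8, 1.0, -0.8]
grip_width: 73.8
finger_force: 0.0
tool d mm: [-121.4 -347.9   74.6] spin rad 0.007 q6 1.7 yaw -24.6 pos [450.3 -56.9 402.6]
```

```bash
python3 -m inch '[[-0.12,-0.348,0,0,0.8],[-0.12,-0.348,0,0,0.8],[-0.12,-0.348,0,0,0.8],[-0.12,-0.348,0,0,0.8],[-0.12,-0.348,0.02,0,0.8],[-0.12,-0.348,0.04,0,0.8],[-0.12,-0.348,0.06,0,0.8],[-0.12,-0.348,0.08,0,0.8]]';python3 -m inch '[[-0.01,-0.03,0.02,0,0.8],[-0.01,-0.03,0.02,0,0.8],[-0.01,-0.03,0.02,0,0.8],[-0.01,-0.03,0.02,0,0.8]]';python3 - <<'E'
from h import *
p=capture("wrist");cv2.imwrite("pics/w2.png",p["color"][:,:,::-1])
for n,z in (("backing",10),("blank0",6)):
    for x in trace(p,n)[:3]: print(n,x["conf"],rect(p,x["pixels"],z))
go(484.7,310,60,-25)
E
```

```text
time: 9.12
tool_pos: [484.3, 260.1, 352.5]
tcp_rot: [-3.141, -0.001, -0.435]
contact_force: [0.9, 0.7, -0.9]
grip_width: 73.6
finger_force: 0.0
time: 9.45
tool_pos: [487.9, 288.9, 332.1]
tcp_rot: [3.14, 0.001, -0.436]
contact_force: [-0.5, -1.1, 0.2]
grip_width: 73.6
finger_force: 0.0
backing 0.93 (array([487.3, 313.1]), array([72.5, 50.4]), -23.7)
blank0 0.91 (array([613.3, 202.4]), array([70.4, 50.5]), -0.8)
blank0 0.89 (array([589.3, 311.4]), array([70.2, 51. ]), -33.3)
tool d mm: [-12.3 -18.2  95.9] spin rad -0.001 q6 2.41 yaw -25.1 pos [488.2 288.2 333.9]
```

View pics/w2.png

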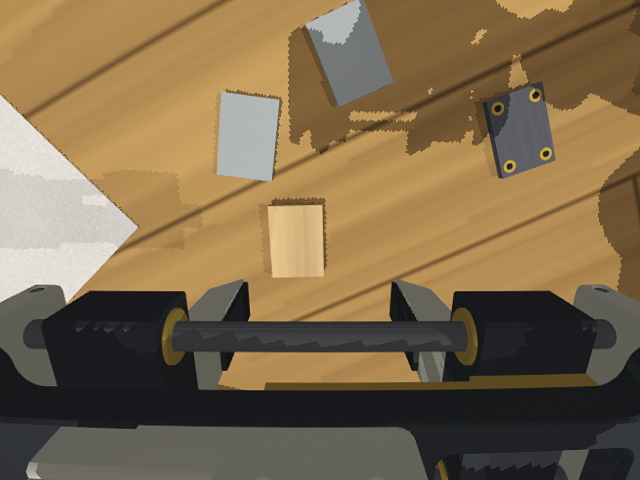

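```bash
python3 -m inch '[[-0.012,-0.0205,0.03,-0.02,0.8],[-0.012,-0.0205,0.06,-0.02,0.8],[-0.012,-0.0205,0.096,-0.02,0.8],[-0.012,-0.0205,0.096,-0.02,0.8],[-0.012,-0.0205,0.096,-0.02,0.8],[-0.012,-0.0205,0.096,-0.02,0.8]]';python3 - <<'E'
from h import *
p=capture("wrist")
for n,z in (("backing",10),("blank0",6)):
    for x in trace(p,n)[:3]: print(n,x["conf"],rect(p,x["pixels"],z))
go(487,312.5,1.5,-24)
E
```

```text
time: 10.1
tool_pos: [486.5, 312.7, 239.3]
tcp_rot: [-3.139, -0.002, -0.417]
contact_force: [-0.3, 0.6, -0.1]
grip_width: 73.6
finger_force: 0.0
backing 0.82 (array([487. , 312.8]), array([72.7, 50.3]), -23.6)
blank0 0.91 (array([589.6, 311.3]), array([71.5, 51.6]), -32.2)
blank0 0.77 (array([597.9, 202.9]), array([51.8, 41.1]), 88.1)
tool d mm: [ 0.8  0.3 60.2] spin rad 0.003 q6 2.43 yaw -23.9 pos [486.3 313.1 239.7]
```

```bash
python3 -m inch '[[-0.0005,0,0.03,0.005,0.8],[-0.0005,0,0.055,0.005,0.8],[-0.0005,0,0.06,0.005,0.8],[-0.0005,0,0.06,0.005,0.8],[-0.0005,0,0.06,0.005,0.4],[-0.0005,0,0.06,0.005,0.4],[-0.0005,0,0.06,0.005,0.4],[-0.0005,0,0.06,0.005,0.4]]';python3 -m inch '[[0,0,0,0,0.4],[0,0,-0.04,0,0.4],[0,0,-0.08,0,0.4],[0,0,-0.12,0,0.4],[0,0,-0.16,0,0.4],[0,0,-0.20,0,0.4],[0,0,-0.22,0,0.4],[0,0,-0.22,0,0.4]]';python3 -m inch '[[0,0,0,0,0.4]]'; python3 - <<'E'
from h import *
go(611,-215.1,220,-41)
E
```

```text
time: 10.92
tool_pos: [485.4, 313.3, 178.3]
tcp_rot: [-3.141, -0.001, -0.421]
contact_force: [-1.1, -1.8, 5.7]
grip_width: 51.8
finger_force: 3.1
time: 11.58
tool_pos: [485.5, 313.6, 403.5]
tcp_rot: [-3.133, -0.007, -0.421]
contact_force: [1.0, 0.3, -0.5]
grip_width: 49.5
finger_force: 30.0
time: 11.67
tool_pos: [484.9, 313.3, 398.6]
tcp_rot: [-3.139, -0.002, -0.421]
contact_force: [-0.1, 0.2, -1.4]
grip_width: 49.5
finger_force: 30.0
tool d mm: [330.9 430.8   0.6] spin rad 0.295 q6 2.43 yaw -24.1 pos [484.9 313.3 398.6]
```

```bash
python3 -m inch '[[0.331,0.431,0,0.295,0.4],[0.331,0.431,0,0.295,0.4],[0.331,0.431,0,0.295,0.4],[0.331,0.431,0,0.295,0.4],[0.331,0.431,0,0.295,0.4],[0.331,0.431,0,0.295,0.4],[0.331,0.431,0,0.295,0.4],[0.331,0.431,0,0.295,0.4]]';python3 -c "
from h import *
go(611,-215.1,170,-41)"
```

```text
time: 12.33
tool_pos: [562.2, -13.0, 395.1]
tcp_rot: [3.14, 0.003, -0.716]
contact_force: [1.1, -0.0, -0.7]
grip_width: 49.8
finger_force: 30.0
tool d mm: [169.5 120.5  47.1] spin rad -0.0 q6 2.13 yaw -41.0 pos [562.2 -13.  395.1]
```

```bash
python3 -m inch '[[0.169,0.12,0,0,0.4],[0.169,0.12,0,0,0.4],[0.169,0.12,0,0,0.4],[0.169,0.12,0,0,0.4],[0.169,0.12,0.01,0,0.4],[0.169,0.12,0.025,0,0.4],[0.169,0.12,0.045,0,0.4],[0.169,0.12,0.045,0,0.4]]';python3 -m inch '[[0,0,0,0,0.4],[0,0,0,0,0.4]]'; python3 - <<'E'
from h import *
p=capture("wrist");cv2.imwrite("pics/w3.png",p["color"][:,:,::-1]);np.save("w3.npy",p,allow_pickle=True)
for n,z in (("backing",182),):
    for x in trace(p,n)[:3]: print(n,x["conf"],rect(p,x["pixels"],z))
for n,z in [("bed",95),("jaw",95),("vise",0)]:
    for x in tip_of(p,n): print(n,x["conf"],np.round(x["centre"]),w(p,x["centre"],z).round(1))
go(611,-215.1,97,-41)
E
```

```text
time: 13.0
tool_pos: [610.0, -213.0, 345.4]
tcp_rot: [3.139, 0.011, -0.718]
contact_force: [-0.7, 0.7, -0.5]
grip_width: 49.6
finger_force: 30.0
time: 13.17
tool_pos: [611.3, -212.0, 352.2]
tcp_rot: [3.141, 0.001, -0.715]
contact_force: [0.2, -0.2, -0.6]
grip_width: 49.8
finger_force: 30.0
backing 0.91 (array([ 622. , -221.2]), array([50.7, 47.2]), 50.4)
bed 0.73 [326. 198.] [[ 638.4 -241.6]]
vise 0.82 [321. 222.] [[ 611.3 -214. ]]
tool d mm: [ 1.8  2.5 78.3] spin rad 0.0 q6 1.83 yaw -41.0 pos [ 611.3 -212.   353.3]
```

View pics/w3.png

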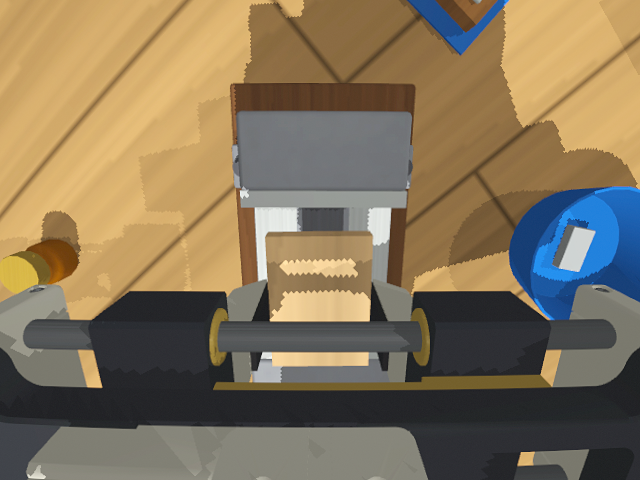

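```bash
cat >> h.py <<'E'
VO=np.array([609.5,-213.8]); VA=np.radians(-41.0); R=np.array([[np.cos(VA),np.sin(VA)],[-np.sin(VA),np.cos(VA)]])
def v(q): return (np.asarray(q)-VO)@R.T   # world xy -> vise xy
def vw(x,y): return VO+R.T@np.array([x,y])
E
python3 - <<'E'
from h import *
p=np.load("w3.npy",allow_pickle=True).item()
print("face",v(w(p,[(242,208),(408,207)],135)).round(1).tolist())
print("riser",v(w(p,[(231,84),(415,84)],45)).round(1).tolist())
print("strip", v(w(p,[(240,191),(411,190)],135)).round(1).tolist())
print("board",v(w(p,[(266,234),(373,231)],184)).round(1).tolist())
print(v(get_obs()["tool_pos"][:2]))
E
```

```text
face [[39.8, 49.0], [40.5, -50.5]]
riser [[123.7, 73.0], [123.8, -73.6]]
strip [[50.0, 49.5], [50.6, -51.6]]
board [[36.5, 27.2], [37.9, -22.0]]
[0.16182951 2.5388821 ]
```

```bash
python3 -m inch '[[0,0.0025,0.03,0,0.4],[0,0.0025,0.06,0,0.4],[0,0.0025,0.073,0,0.4],[0,0.0025,0.079,0,0.4],[0,0.0025,0.079,0,0.4],[0,0.0025,0.079,0,0.4]]'; python3 -c "
from h import *
go(*vw(0.2,0),96,-41);print(get_obs()['contact_force'])"
```

```text
time: 13.92
tool_pos: [609.7, -214.1, 274.2]
tcp_rot: [-3.141, -0.002, -0.716]
contact_force: [0.5, -1.0, 0.1]
grip_width: 49.6
finger_force: 30.0
tool d mm: [-0.2 -0.1  0.2] spin rad 0.0 q6 1.83 yaw -41.0 pos [ 609.7 -214.1  274.2]
[ 0.50537589 -1.02677619  0.05794597]
```

```bash
python3 -m inch '[[0,0,0.0005,0,0.65],[0,0,0.0005,0,0.65],[0,0,-0.02,0,0.65],[0,0,-0.06,0,0.65],[0,0,-0.1,0,0.65],[0,0,-0.13,0,0.65],[0,0,-0.13,0,0.65],[0,0,-0.13,0,0.65]]'; python3 - <<'E'
from h import *
p=capture("wrist");cv2.imwrite("pics/w4.png",p["color"][:,:,::-1])
for x in trace(p,"backing")[:3]:
    c,s,a=rect(p,x["pixels"],105);print(x["conf"],v(c),s,a)
p=capture("top")
for x in trace(p,"blank0"): print(x["conf"],rect(p,x["pixels"],6))
go(613.3,202.4,220,-1)
E
```

```text
time: 14.58
tool_pos: [609.6, -214.3, 405.8]
tcp_rot: [-3.14, -0.005, -0.716]
contact_force: [-0.5, 0.2, -1.3]
grip_width: 59.8
finger_force: 0.0
0.91 [ 1.76839329 -0.05277476] [70.5 50. ] -40.4
0.73 [-137.79656578    6.09150722] [29.1 21.2] 49.2
0.96 (array([588.2, 307. ]), array([65.7, 51.3]), -32.5)
0.81 (array([611.5, 196.6]), array([73.6, 52.7]), -2.9)
tool d mm: [-270.4 -316.9    3.4] spin rad -0.698 q6 1.83 yaw -41.0 pos [ 609.4 -214.2  401.4]
```

```bash
python3 -m inch '[[-0.27,-0.317,0,-0.7,0.8],[-0.27,-0.317,0,-0.7,0.8],[-0.27,-0.317,0,-0.7,0.8],[-0.27,-0.317,0,-0.7,0.8],[-0.27,-0.317,0,-0.7,0.8],[-0.27,-0.317,0,-0.7,0.8],[-0.27,-0.317,0,-0.7,0.8],[-0.27,-0.317,0,-0.7,0.8]]';python3 -c "
from h import *
go(613.3,202.4,120,-1)"
```

```text
time: 15.45
tool_pos: [612.6, 121.1, 401.7]
tcp_rot: [3.141, 0.002, -0.016]
contact_force: [1.6, -1.0, 0.3]
grip_width: 73.4
finger_force: 0.0
tool d mm: [ -0.5 -81.3 103.7] spin rad 0.002 q6 1.66 yaw -0.9 pos [612.6 121.1 401.7]
```

```bash
python3 -m inch '[[0,-0.036,0.03,0,0.8],[0,-0.077,0.07,0,0.8],[0,-0.077,0.11,0,0.8],[0,-0.077,0.15,0,0.8],[0,-0.077,0.16,0,0.8],[0,-0.077,0.16,0,0.8],[0,-0.077,0.16,0,0.8]]';python3 - <<'E'
from h import *
p=capture("wrist");cv2.imwrite("pics/w5.png",p["color"][:,:,::-1])
for x in trace(p,"blank0")[:3]: print(x["conf"],rect(p,x["pixels"],6))
go(613.3,202.4,2,-1)
E
```

```text
time: 16.03
tool_pos: [613.8, 196.0, 241.3]
tcp_rot: [3.141, 0.004, -0.016]
contact_force: [0.1, -0.1, -0.4]
grip_width: 73.3
finger_force: 0.0
0.79 (array([601.3, 303.9]), array([51.1, 49.1]), 56.8)
0.61 (array([614.4, 202. ]), array([70.7, 50.6]), -0.9)
tool d mm: [-1.8 -6.5 64.9] spin rad 0.001 q6 1.78 yaw -0.9 pos [615.  195.8 244.9]
```

View pics/w5.png

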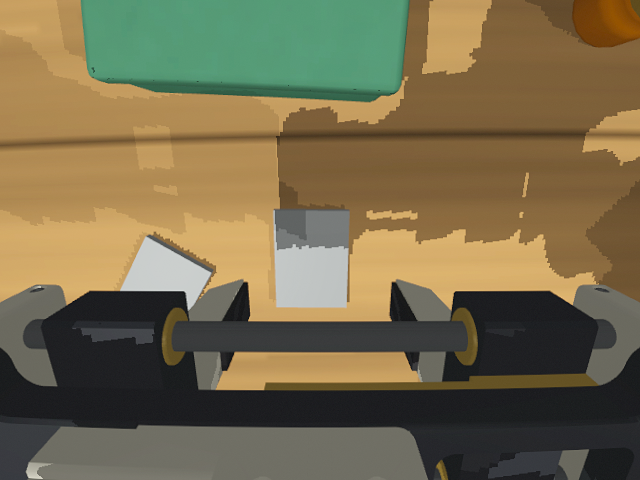

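```bash
python3 -m inch '[[-0.001,-0.006,0.03,0,0.75],[-0.001,-0.006,0.055,0,0.75],[-0.001,-0.006,0.065,0,0.75],[-0.001,-0.006,0.065,0,0.75],[-0.001,-0.006,0.065,0,0.4],[-0.001,-0.006,0.065,0,0.4],[-0.001,-0.006,0.065,0,0.4],[-0.001,-0.006,0.065,0,0.4]]';python3 -m inch '[[0,0,0,0,0.4],[0,0,-0.04,0,0.4],[0,0,-0.08,0,0.4],[0,0,-0.12,0,0.4],[0,0,-0.16,0,0.4],[0,0,-0.20,0,0.4],[0,0,-0.21,0,0.4],[0,0,-0.21,0,0.4]]';python3 -m inch '[[0,0,0,0,0.4]]'; python3 - <<'E'
from h import *
go(*vw(1,0),200,-41)
E
```

```text
time: 16.8
tool_pos: [613.7, 201.9, 179.3]
tcp_rot: [-3.141, -0.002, -0.016]
contact_force: [-1.4, -0.4, 4.3]
grip_width: 49.5
finger_force: 30.0
time: 17.47
tool_pos: [613.5, 202.2, 392.7]
tcp_rot: [-3.14, -0.008, -0.016]
contact_force: [0.5, -0.2, -0.2]
grip_width: 49.7
finger_force: 30.0
time: 17.55
tool_pos: [613.0, 202.0, 387.6]
tcp_rot: [3.141, 0.0, -0.016]
contact_force: [0.4, -0.8, -0.9]
grip_width: 49.4
finger_force: 30.0
tool d mm: [  3.8 416.5   9.6] spin rad 0.7 q6 1.79 yaw -0.9 pos [613.  202.  387.6]
```

```bash
python3 -m inch '[[0.004,0.416,0,0.7,0.4],[0.004,0.416,0,0.7,0.4],[0.004,0.416,0,0.7,0.4],[0.004,0.416,0,0.7,0.4],[0.004,0.416,0,0.7,0.4],[0.004,0.416,0,0.7,0.4],[0.004,0.416,0,0.7,0.4],[0.004,0.416,0,0.7,0.4]]';python3 -m inch '[[0,0,0,0,0.4]]';python3 -c "
from h import *
go(*vw(0.5,0),130,-41)"
```

```text
time: 18.22
tool_pos: [610.5, -133.2, 384.8]
tcp_rot: [3.139, 0.005, -0.716]
contact_force: [0.7, 0.4, -0.2]
grip_width: 49.4
finger_force: 30.0
time: 18.3
tool_pos: [610.3, -138.5, 384.5]
tcp_rot: [3.137, 0.003, -0.723]
contact_force: [0.6, -0.5, -0.8]
grip_width: 49.5
finger_force: 30.0
tool d mm: [49.7 57.  76.5] spin rad -0.007 q6 1.95 yaw -41.4 pos [ 610.3 -138.5  384.5]
```

```bash
python3 -m inch '[[0.025,0.028,0,-0.003,0.4],[0.0497,0.057,0.01,-0.003,0.4],[0.0497,0.057,0.04,-0.003,0.4],[0.0497,0.057,0.055,-0.003,0.4],[0.0497,0.057,0.055,-0.003,0.4],[0.0497,0.057,0.055,-0.003,0.4],[0.0497,0.057,0.055,-0.003,0.4]]';python3 - <<'E'
from h import *
p=capture("wrist");cv2.imwrite("pics/w6.png",p["color"][:,:,::-1]);np.save("w6.npy",p,allow_pickle=True)
for x in trace(p,"blank0")[:3]: 
    c,s,a=rect(p,x["pixels"],get_obs()["tool_pos"][2]-178+5); print(x["conf"],v(c),s,a,x["rect"])
go(*vw(0.5,0),107,-41)
E
```

```text
time: 18.88
tool_pos: [611.6, -206.5, 333.0]
tcp_rot: [3.141, 0.001, -0.712]
contact_force: [0.3, -0.4, -0.4]
grip_width: 49.2
finger_force: 30.0
0.91 [9.62723798 6.911316  ] [49.9 46.5] 48.1 [320.9, 298.8, 107.9, 132.3]
tool d mm: [ 3.7  7.  49.3] spin rad 0.004 q6 1.84 yaw -40.8 pos [ 611.7 -206.4  334.3]
```

View pics/w6.png

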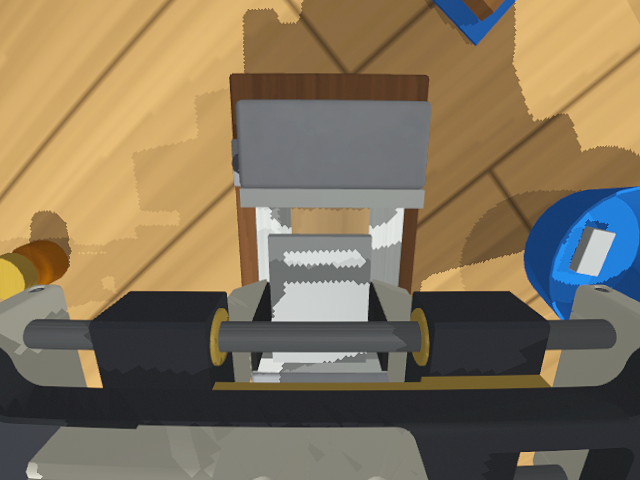

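```bash
python3 -m inch '[[0.004,0.007,0.02,0.004,0.4],[0.004,0.007,0.04,0.004,0.4],[0.004,0.007,0.049,0.004,0.4],[0.004,0.007,0.049,0.004,0.4],[0.004,0.007,0.049,0.004,0.4],[0.004,0.007,0.0495,0.004,0.4],[0.004,0.007,0.0495,0.004,0.4]]'; python3 -c "
from h import *
go(*vw(0.7,0),106.5,-41)"
```

```text
time: 19.57
tool_pos: [609.9, -214.6, 284.3]
tcp_rot: [-3.141, -0.001, -0.716]
contact_force: [0.1, -0.4, -0.6]
grip_width: 49.2
finger_force: 30.0
tool d mm: [-0.2 -0.3 -0.2] spin rad -0.001 q6 1.83 yaw -41.0 pos [ 609.9 -214.6  284.3]
```

```bash
python3 -m inch '[[0,0,0.0008,0,0.4],[0,0,0.0008,0,0.65],[0,0,0.0008,0,0.65],[0,0,-0.02,0,0.65],[0,0,-0.06,0,0.65],[0,0,-0.1,0,0.65],[0,0,-0.12,0,0.65],[0,0,-0.12,0,0.65]]'; python3 - <<'E'
from h import *
p=capture("wrist")
for n in ("blank0","backing"):
  for x in trace(p,n)[:2]:
    c,s,a=rect(p,x["pixels"],111);print(n,x["conf"],v(c),s,a)
go(589.5,311.3,220,-32.5)
E
```

```text
time: 20.23
tool_pos: [610.2, -215.0, 410.3]
tcp_rot: [-3.139, -0.011, -0.717]
contact_force: [-0.0, -0.2, -0.5]
grip_width: 59.7
finger_force: 0.0
blank0 0.88 [ 0.3082994  -0.65950851] [70.5 49.7] -41.2
tool d mm: [-360.6 -383.4    4.8] spin rad -0.15 q6 1.83 yaw -41.1 pos [ 609.5 -214.7  402.8]
```

```bash
python3 -m inch '[[-0.361,-0.383,0,-0.15,0.8],[-0.361,-0.383,0,-0.15,0.8],[-0.361,-0.383,0,-0.15,0.8],[-0.361,-0.383,0,-0.15,0.8],[-0.361,-0.383,0,-0.15,0.8],[-0.361,-0.383,0,-0.15,0.8],[-0.361,-0.383,0,-0.15,0.8],[-0.361,-0.383,0,-0.15,0.8]]';python3 -m inch '[[0,0,0,0,0.8]]';python3 -c "
from h import *
go(589.5,311.3,60,-32.5)"
```

```text
time: 21.05
tool_pos: [596.1, 120.2, 401.4]
tcp_rot: [3.139, 0.003, -0.567]
contact_force: [1.1, -0.3, -0.7]
grip_width: 73.3
finger_force: 0.0
time: 21.13
tool_pos: [595.4, 125.2, 401.4]
tcp_rot: [-3.142, 0.005, -0.56]
contact_force: [-1.3, -0.9, 0.3]
grip_width: 73.6
finger_force: 0.0
tool d mm: [-103.9 -154.6  163.4] spin rad 0.007 q6 2.21 yaw -32.1 pos [595.4 125.2 401.4]
```

```bash
python3 -m inch '[[-0.1035,-0.1545,0,0.005,0.8],[-0.1035,-0.1545,0,0.005,0.8],[-0.1035,-0.1545,0.03,0.005,0.8],[-0.1035,-0.1545,0.07,0.005,0.8],[-0.1035,-0.1545,0.11,0.005,0.8],[-0.1035,-0.1545,0.15,0.005,0.8],[-0.1035,-0.1545,0.163,0.005,0.8],[-0.1035,-0.1545,0.163,0.005,0.8]]';python3 -m inch '[[0,0,0,0,0.8],[0,0,0,0,0.8]]';python3 - <<'E'
from h import *
p=capture("wrist")
for x in trace(p,"blank0")[:3]: print(x["conf"],rect(p,x["pixels"],6))
p=capture("top")
for n in ("blank0","template"):
  for x in trace(p,n)[:3]: print(n,x["conf"],rect(p,x["pixels"],6))
go(589.5,311.3,2,-32.5)
E
```

```text
time: 21.8
tool_pos: [589.0, 304.1, 229.8]
tcp_rot: [3.127, 0.011, -0.57]
contact_force: [-2.7, -0.8, -0.8]
grip_width: 73.5
finger_force: 0.0
time: 21.97
tool_pos: [593.0, 303.7, 241.7]
tcp_rot: [-3.141, -0.001, -0.572]
contact_force: [-0.1, 0.2, -0.0]
grip_width: 73.5
finger_force: 0.0
0.63 (array([590.6, 311.1]), array([70.6, 50.9]), -32.7)
blank0 0.83 (array([ 621. , -238.4]), array([76.4, 53.1]), -42.3)
blank0 0.54 (array([566.9, 331.4]), array([18.2,  4.8]), 64.7)
template 0.64 (array([492.5,  85.7]), array([67.1, 51.7]), -5.3)
tool d mm: [-7.  -4.4 63.2] spin rad -0.005 q6 2.5 yaw -32.8 pos [593.  303.8 243.2]
```

```bash
python3 -m inch '[[-0.0063,-0.0047,0.03,0,0.75],[-0.0063,-0.0047,0.055,0,0.75],[-0.0063,-0.0047,0.063,0,0.75],[-0.0063,-0.0047,0.063,0,0.75],[-0.0063,-0.0047,0.063,0,0.4],[-0.0063,-0.0047,0.063,0,0.4],[-0.0063,-0.0047,0.063,0,0.4],[-0.0063,-0.0047,0.063,0,0.4]]';python3 -m inch '[[0,0,0,0,0.4],[0,0,-0.04,0,0.4],[0,0,-0.08,0,0.4],[0,0,-0.12,0,0.4],[0,0,-0.16,0,0.4],[0,0,-0.20,0,0.4],[0,0,-0.21,0,0.4],[0,0,-0.21,0,0.4]]';python3 -m inch '[[0,0,0,0,0.4]]'; python3 - <<'E'
from h import *
go(*vw(0.5,0),200,-41)
E
```

```text
time: 22.88
tool_pos: [589.9, 311.4, 178.3]
tcp_rot: [-3.141, -0.001, -0.572]
contact_force: [-0.4, -0.6, 2.6]
grip_width: 49.7
finger_force: 30.6
time: 23.55
tool_pos: [589.9, 311.7, 392.2]
tcp_rot: [-3.135, -0.005, -0.572]
contact_force: [-0.5, 0.5, -1.1]
grip_width: 49.6
finger_force: 30.0
time: 23.63
tool_pos: [589.4, 311.5, 387.0]
tcp_rot: [3.141, 0.0, -0.572]
contact_force: [-0.5, -0.2, -1.9]
grip_width: 49.5
finger_force: 30.0
tool d mm: [301.6 430.9   9. ] spin rad 0.144 q6 2.51 yaw -32.8 pos [589.4 311.5 387. ]
```

```bash
python3 -m inch '[[0.3016,0.431,0,0.144,0.4],[0.3016,0.431,0,0.144,0.4],[0.3016,0.431,0,0.144,0.4],[0.3016,0.431,0,0.144,0.4],[0.3016,0.431,0,0.144,0.4],[0.3016,0.431,0,0.144,0.4],[0.3016,0.431,0,0.144,0.4],[0.3016,0.431,0,0.144,0.4]]';python3 -m inch '[[0,0,0,0,0.4],[0,0,0,0,0.4]]';python3 -c "
from h import *
go(*vw(0.5,0),157,-41)"
```

```text
time: 24.3
tool_pos: [601.9, -23.5, 384.3]
tcp_rot: [3.139, 0.005, -0.716]
contact_force: [1.1, -0.4, -0.3]
grip_width: 49.8
finger_force: 30.0
time: 24.47
tool_pos: [602.2, -24.0, 384.5]
tcp_rot: [3.139, 0.005, -0.72]
contact_force: [-0.0, 0.8, -0.9]
grip_width: 49.2
finger_force: 30.0
tool d mm: [131.2 137.8  49.5] spin rad -0.005 q6 2.12 yaw -41.3 pos [602.2 -24.  384.5]
```

```bash
python3 -m inch '[[0.131,0.138,0,-0.004,0.4],[0.131,0.138,0,-0.004,0.4],[0.131,0.138,0,-0.004,0.4],[0.131,0.138,0,-0.004,0.4],[0.131,0.138,0.03,-0.004,0.4],[0.131,0.138,0.049,-0.004,0.4],[0.131,0.138,0.049,-0.004,0.4],[0.131,0.138,0.049,-0.004,0.4]]';python3 -m inch '[[0,0,0,0,0.4],[0,0,0,0,0.4]]';python3 - <<'E'
from h import *
p=capture("wrist");t=get_obs()["tool_pos"]
for x in trace(p,"blank0")[:3]: 
    c,s,a=rect(p,x["pixels"],t[2]-178+5); print(x["conf"],v(c)-v(t[:2]),s,a,x["rect"])
go(*vw(0.2,0),113,-41)
E
```

```text
time: 25.13
tool_pos: [610.9, -210.2, 336.2]
tcp_rot: [3.141, 0.006, -0.711]
contact_force: [-0.7, -0.3, -0.6]
grip_width: 49.3
finger_force: 30.0
time: 25.3
tool_pos: [611.5, -210.1, 340.1]
tcp_rot: [-3.141, -0.002, -0.71]
contact_force: [0.3, -0.4, -1.5]
grip_width: 49.6
finger_force: 30.0
0.79 [12.94041312  0.52455636] [50.3 47.2] 49.1 [320.3, 300.5, 104.6, 133.3]
0.56 [42.24149049 -3.15469153] [36.2 10.5] 49.4 [330.0, 221.1, 79.7, 25.3]
tool d mm: [ 1.   3.6 49.2] spin rad 0.005 q6 1.83 yaw -40.7 pos [ 611.3 -210.5  340.2]
```

```bash
python3 -m inch '[[0.0003,0.0038,0.02,0.005,0.4],[0.0003,0.0038,0.04,0.005,0.4],[0.0003,0.0038,0.0495,0.005,0.4],[0.0003,0.0038,0.0495,0.005,0.4],[0.0003,0.0038,0.0495,0.005,0.4],[0.0003,0.0038,0.0495,0.005,0.4]]'; python3 -c "
from h import *
go(*vw(-0.5,-0.2),112,-41)"
```

```text
time: 25.9
tool_pos: [608.8, -214.5, 289.8]
tcp_rot: [-3.141, -0.001, -0.716]
contact_force: [0.2, -0.6, -0.4]
grip_width: 49.7
finger_force: 30.0
tool d mm: [-0.4 -0.8 -0.2] spin rad -0.001 q6 1.83 yaw -41.0 pos [ 608.8 -214.5  289.8]
```

```bash
python3 -m inch '[[-0.0004,-0.0007,0.0004,0,0.4],[-0.0004,-0.0007,0.0004,0,0.4],[-0.0004,-0.0007,0.0006,0,0.65],[-0.0004,-0.0007,0.0006,0,0.65],[-0.0004,-0.0007,-0.02,0,0.65],[-0.0004,-0.0007,-0.06,0,0.65],[-0.0004,-0.0007,-0.1,0,0.65],[-0.0004,-0.0007,-0.11,0,0.65]]';python3 -m inch '[[0,0,0,0,0.65],[0,0,0,0,0.65]]'; python3 - <<'E'
from h import *
p=capture("wrist")
for n in ("blank0","backing"):
  for x in trace(p,n)[:2]:
    c,s,a=rect(p,x["pixels"],117);print(n,x["conf"],v(c),s,a)
p=capture("scene")
for x in trace(p,"template")[:2]: print(n,x["conf"],rect(p,x["pixels"],8))
go(492,85.5,220,-6.5)
E
```

```text
time: 26.57
tool_pos: [609.3, -214.1, 406.7]
tcp_rot: [-3.139, -0.011, -0.717]
contact_force: [0.8, -0.4, 1.0]
grip_width: 59.8
finger_force: 0.0
time: 26.73
tool_pos: [608.6, -213.9, 399.6]
tcp_rot: [-3.141, -0.001, -0.717]
contact_force: [0.1, -0.6, -0.4]
grip_width: 59.7
finger_force: 0.0
blank0 0.94 [-0.31174889 -0.40350047] [70.9 50. ] -40.8
blank0 0.53 [36.14575495  0.94572656] [43.5  2.4] 48.9
backing 0.62 [ 1.51599182e-01 -2.02595205e+02] [123.1 113.8] -2.6
backing 0.9 (array([496.2,  85.7]), array([72.6, 54.1]), -5.0)
tool d mm: [-284.7 -149.    -0.6] spin rad -0.603 q6 1.83 yaw -41.1 pos [ 608.7 -213.9  397.4]
```

```bash
python3 -m inch '[[-0.284,-0.149,0,-0.603,0.8],[-0.284,-0.149,0,-0.603,0.8],[-0.284,-0.149,0,-0.603,0.8],[-0.284,-0.149,0,-0.603,0.8],[-0.284,-0.149,0,-0.603,0.8],[-0.284,-0.149,0,-0.603,0.8],[-0.284,-0.149,0,-0.603,0.8],[-0.284,-0.149,0,-0.603,0.8]]';python3 -m inch '[[0,0,0.04,0,0.8],[0,0,0.08,0,0.8],[0,0,0.12,0,0.8],[0,0,0.13,0,0.8],[0,0,0.13,0,0.8],[0,0,0.13,0,0.8]]';python3 - <<'E'
from h import *
p=capture("wrist")
for x in trace(p,"template")[:3]: print(x["conf"],rect(p,x["pixels"],8))
go(492.5,85.5,2,-6)
E
```

```text
time: 27.65
tool_pos: [490.8, 87.6, 398.5]
tcp_rot: [-3.141, 0.002, -0.113]
contact_force: [1.1, 1.4, -0.4]
grip_width: 73.4
finger_force: 0.0
time: 28.15
tool_pos: [493.1, 84.9, 269.7]
tcp_rot: [3.142, 0.0, -0.114]
contact_force: [0.2, 0.1, 0.4]
grip_width: 73.4
finger_force: 0.0
0.89 (array([493.4,  88.4]), array([72.9, 51.1]), -4.9)
tool d mm: [-1.1 -0.5 91.2] spin rad -0.009 q6 1.7 yaw -6.5 pos [493.5  84.9 271.2]
```

```bash
python3 -m inch '[[-0.0015,-0.0033,0.04,-0.026,0.75],[-0.0015,-0.0033,0.08,-0.026,0.75],[-0.0015,-0.0033,0.0905,-0.026,0.75],[-0.0015,-0.0033,0.0905,-0.026,0.75],[-0.0015,-0.0033,0.0905,-0.026,0.4],[-0.0015,-0.0033,0.0905,-0.026,0.4],[-0.0015,-0.0033,0.0905,-0.026,0.4],[-0.0015,-0.0033,0.0905,-0.026,0.4]]';python3 -m inch '[[0,0,0,0,0.4],[0,0,-0.04,0,0.4],[0,0,-0.08,0,0.4],[0,0,-0.12,0,0.4],[0,0,-0.16,0,0.4],[0,0,-0.20,0,0.4],[0,0,-0.21,0,0.4],[0,0,-0.21,0,0.4]]';python3 -m inch '[[0,0,0,0,0.4]]'; python3 - <<'E'
from h import *
go(*vw(-0.5,0),200,-41)
E
```

```text
time: 28.92
tool_pos: [492.0, 88.4, 179.8]
tcp_rot: [-3.142, -0.002, -0.088]
contact_force: [-1.1, 0.4, 6.9]
grip_width: 49.7
finger_force: 30.0
time: 29.58
tool_pos: [491.7, 88.5, 392.5]
tcp_rot: [-3.141, -0.008, -0.088]
contact_force: [0.1, -0.1, -1.8]
grip_width: 49.7
finger_force: 30.0
time: 29.67
tool_pos: [491.0, 88.4, 388.5]
tcp_rot: [3.142, -0.0, -0.088]
contact_force: [-0.1, 0.5, -2.6]
grip_width: 49.8
finger_force: 30.0
tool d mm: [144.2 290.4  10.5] spin rad 0.628 q6 1.68 yaw -5.0 pos [491.   88.4 388.5]
```

```bash
python3 -m inch '[[0.144,0.29,0,0.628,0.4],[0.144,0.29,0,0.628,0.4],[0.144,0.29,0,0.628,0.4],[0.144,0.29,0,0.628,0.4],[0.144,0.29,0,0.628,0.4],[0.144,0.29,0,0.628,0.4],[0.144,0.29,0,0.628,0.4],[0.144,0.29,0,0.628,0.4]]';python3 -m inch '[[0,0,0.02,0,0.4],[0,0,0.04,0,0.4],[0,0,0.045,0,0.4],[0,0,0.045,0,0.4],[0,0,0.045,0,0.4]]';python3 - <<'E'
from h import *
p=capture("wrist");t=get_obs()["tool_pos"];cv2.imwrite("pics/w7.png",p["color"][:,:,::-1])
for x in trace(p,"template")[:3]: 
    c,s,a=rect(p,x["pixels"],t[2]-178+6); print(x["conf"],v(c)-v(t[:2]),s,a,x["rect"])
go(*vw(0,0),119,-41)
E
```

```text
time: 30.33
tool_pos: [609.6, -216.2, 385.0]
tcp_rot: [3.14, 0.005, -0.717]
contact_force: [0.4, 0.2, -1.8]
grip_width: 49.5
finger_force: 30.0
time: 30.75
tool_pos: [609.4, -212.7, 342.7]
tcp_rot: [3.141, 0.002, -0.715]
contact_force: [-1.2, -0.2, -1.5]
grip_width: 49.3
finger_force: 30.0
0.76 [13.94764154 -0.04631399] [49.9 47.5] 49.0 [318.1, 294.2, 110.1, 130.6]
tool d mm: [ 0.6  0.9 47.6] spin rad 0.0 q6 1.83 yaw -41.0 pos [ 609.7 -212.7  344.6]
```

View pics/w7.png

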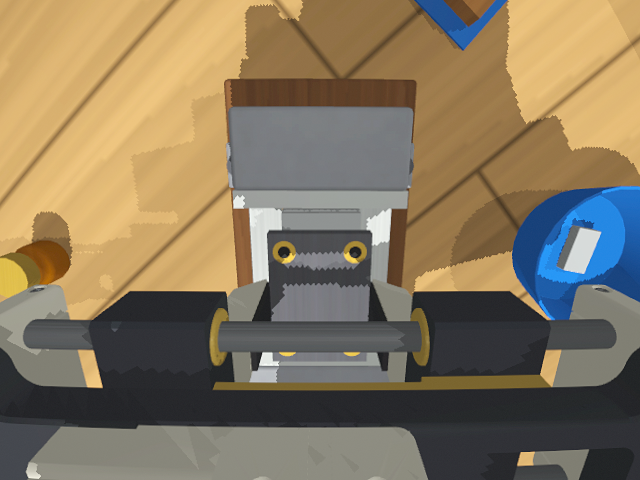

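```bash
python3 -m inch '[[-0.0014,0.0011,0.02,0,0.4],[-0.0014,0.0011,0.04,0,0.4],[-0.0014,0.0011,0.0475,0,0.4],[-0.0014,0.0011,0.0475,0,0.4],[-0.0014,0.0011,0.0475,0,0.4],[-0.0014,0.0011,0.0482,0,0.4],[-0.0014,0.0011,0.0482,0,0.4]]'; python3 -c "
from h import *
go(*vw(-2,-0.3),118,-41)"
```

```text
time: 31.43
tool_pos: [607.8, -212.9, 296.1]
tcp_rot: [-3.141, -0.001, -0.716]
contact_force: [0.1, 0.5, -2.4]
grip_width: 49.3
finger_force: 30.0
tool d mm: [-0.1 -0.2  0.1] spin rad -0.0 q6 1.83 yaw -41.0 pos [ 607.8 -212.9  296.1]
```

```bash
python3 -m inch '[[0,0,0.0006,0,0.4],[0,0,0.0006,0,0.4]]'; python3 -m inch '[[0,0,0.0006,0,0.4],[0,0,0.0006,0,0.65],[0,0,0.0006,0,0.65],[0,0,0.0006,0,0.65],[0,0,-0.02,0,0.65],[0,0,-0.06,0,0.65],[0,0,-0.1,0,0.65],[0,0,-0.1,0,0.65]]';python3 -m inch '[[0,0,0,0,0],[0,0,0,0,0],[0,0,0,0,0]]'; python3 - <<'E'
from h import *
p=capture("wrist");cv2.imwrite("pics/w8.png",p["color"][:,:,::-1])
for n in ("template","blank0"):
  for x in trace(p,n)[:2]:
    c,s,a=rect(p,x["pixels"],125);print(n,x["conf"],v(c),s,a)
go(*vw(0,-0.3),128,-41)
E
```

```text
time: 31.6
tool_pos: [607.8, -212.9, 295.8]
tcp_rot: [-3.141, -0.001, -0.716]
contact_force: [-0.8, 0.4, 3.2]
grip_width: 49.1
finger_force: 30.0
time: 32.27
tool_pos: [608.5, -213.4, 403.7]
tcp_rot: [-3.138, -0.014, -0.716]
contact_force: [0.4, 0.2, 1.6]
grip_width: 59.8
finger_force: 0.0
time: 32.52
tool_pos: [607.4, -212.9, 393.0]
tcp_rot: [3.141, 0.003, -0.716]
contact_force: [0.1, -0.2, -0.9]
grip_width: 43.7
finger_force: 0.0
template 0.8 [ 0.33789457 -0.23627793] [71.3 50.8] -40.6
blank0 0.41 [37.08741719  1.23429586] [2.2 0.7] 49.0
tool d mm: [ 2.  -0.3 87.3] spin rad -0.0 q6 1.83 yaw -41.0 pos [ 607.6 -213.   393.3]
```

View pics/w8.png

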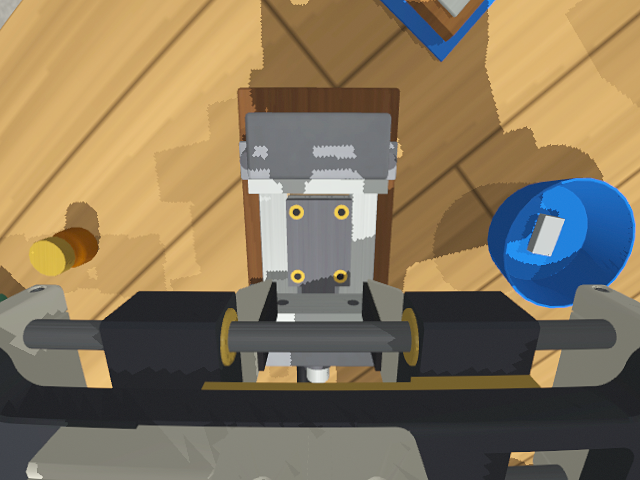

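```bash
python3 -m inch '[[0.002,0,0.04,0,0],[0.002,0,0.08,0,0],[0.002,0,0.0865,0,0],[0.002,0,0.0865,0,0],[0.002,0,0.0865,0,0]]'; python3 -m inch '[[0,0,0.0015,0,0],[0,0,0.0015,0,0],[0,0,0.0025,0,0],[0,0,0.0025,0,0]]'
```

```text
time: 33.08
tool_pos: [609.2, -214.3, 307.9]
tcp_rot: [3.141, 0.002, -0.716]
contact_force: [0.5, -0.1, -0.3]
grip_width: 1.4
finger_force: 0.0
time: 33.42
tool_pos: [609.1, -214.3, 306.2]
tcp_rot: [-3.142, -0.0, -0.716]
contact_force: [-0.6, -0.3, 0.6]
grip_width: 0.3
finger_force: 0.0
```

```bash
python3 -m inch '[[0,0,0.002,0,0],[0,0,0.003,0,0],[0,0,0.003,0,0],[0,0,0.003,0,0]]'; python3 -m inch '[[0,0,0.0005,0,0],[0,0,0.0005,0,0],[0,0,0.0005,0,0]]'
```

```text
time: 33.75
tool_pos: [609.2, -214.3, 303.3]
tcp_rot: [-3.142, -0.001, -0.716]
contact_force: [-1.0, -0.0, 4.0]
grip_width: 0.4
finger_force: 1.8
time: 34.0
tool_pos: [609.1, -214.3, 303.3]
tcp_rot: [-3.141, -0.001, -0.716]
contact_force: [-2.3, 0.7, 7.1]
grip_width: 0.3
finger_force: 3.3
```

```bash
python3 -m inch '[[0,0,0.0006,0,0],[0,0,0.0012,0,0],[0,0,0.0015,0,0],[0,0,0.0015,0,0],[0,0,0.0015,0,0],[0,0,0.0015,0,0]]'; python3 -m inch '[[0,0,-0.002,0,0],[0,0,-0.03,0,0],[0,0,-0.07,0,0],[0,0,-0.1,0,0],[0,0,-0.1,0,0],[0,0,-0.1,0,0]]'; python3 - <<'E'
from h import *
ps=[capture("wrist"),capture("top"),capture("scene")]
for x in trace(ps[0],"template")[:1]:
    c,s,a=rect(ps[0],x["pixels"],125);print(x["conf"],v(c),s,a)
for p in ps:
    for n in ("grip","jaw"):
        print(n,[(x["conf"],np.round(x["centre"])) for x in tip_of(p,n)])
i=ps[2]["color"][230:380,170:310,::-1]; cv2.imwrite("pics/s2.png",cv2.resize(i,None,fx=4,fy=4,interpolation=cv2.INTER_CUBIC))
E
```

```text
time: 34.5
tool_pos: [609.0, -214.2, 303.2]
tcp_rot: [-3.141, -0.002, -0.716]
contact_force: [-4.9, 2.3, 14.3]
grip_width: 0.4
finger_force: 7.0
time: 35.0
tool_pos: [609.3, -214.3, 402.8]
tcp_rot: [-3.14, -0.004, -0.716]
contact_force: [0.0, 0.4, -0.0]
grip_width: 0.7
finger_force: 0.0
0.59 [-0.38721985 -0.46910638] [70.7 50. ] -41.0
grip []
jaw []
grip [(0.58, array([353., 289.]))]
jaw [(0.86, array([396., 255.]))]
grip [(0.46, array([109., 340.]))]
jaw [(0.86, array([241., 292.]))]
```

```bash
python3 - <<'E'
from h import *
p=capture("top")
r=tip_of(p,"grip"); print(r)
T=np.linalg.inv(p["pose"])
for a in range(0,360,30):
    g=vw(-195,-42*np.sin(np.radians(a))); P=np.r_[g,75+42*np.cos(np.radians(a))]
    u=cv2.projectPoints(P[None],cv2.Rodrigues(T[:3,:3])[0],T[:3,3],p["intrinsics"],p["distortion"])[0].ravel()
    print(a,P.round(0),u.round(1))
c=vw(-215,0)
go(*c,220,-41)
E
```

```text
[{'centre': [351.4, 289.8], 'conf': 0.64}]
0 [462. -86. 117.] [359.6 293.9]
30 [ 449. -102.  111.] [365.8 299.7]
60 [ 438. -113.   96.] [369.8 303.9]
90 [ 435. -118.   75.] [370.4 305.4]
120 [ 438. -113.   54.] [367.7 303.9]
150 [ 449. -102.   39.] [362.5 299.9]
180 [462. -86.  33.] [356.2 294.5]
210 [476. -70.  39.] [350.3 289. ]
240 [486. -58.  54.] [346.4 284.8]
270 [490. -54.  75.] [345.4 283. ]
300 [486. -58.  96.] [347.7 284.2]
330 [476. -70. 111.] [353.  288.2]
tool d mm: [-215.1   -0.5    2.6] spin rad -0.0 q6 1.83 yaw -41.0 pos [ 609.2 -214.3  400.6]
```

```bash
python3 -m inch '[[-0.27,0,0,0,0.6],[-0.27,0,0,0,0.6],[-0.27,0,0,0,0.6],[-0.27,0,0,0,0.6],[-0.27,0,0,0,0.6],[-0.27,0,0,0,0.6],[-0.27,0,0,0,0.6],[-0.27,0,0,0,0.6]]';python3 -m inch '[[0,0,0,0,0.6],[0,0,0,0,0.6]]'; python3 - <<'E'
from h import *
p=capture("wrist");cv2.imwrite("pics/w9.png",p["color"][:,:,::-1]);np.save("w9.npy",p,allow_pickle=True)
print(tip_of(p,"grip"))
T=np.linalg.inv(p["pose"])
for a in range(0,360,30):
    g=vw(-195,-42*np.sin(np.radians(a))); P=np.r_[g,75+42*np.cos(np.radians(a))]
    u=cv2.projectPoints(P[None],cv2.Rodrigues(T[:3,:3])[0],T[:3,3],p["intrinsics"],p["distortion"])[0].ravel()
    print(a,u.round(1))
E
```

```text
time: 36.27
tool_pos: [402.4, -34.7, 401.2]
tcp_rot: [3.142, 0.001, -0.714]
contact_force: [0.6, -0.8, -0.4]
grip_width: 49.2
finger_force: 0.0
time: 36.43
tool_pos: [406.0, -37.4, 401.3]
tcp_rot: [-3.141, -0.002, -0.716]
contact_force: [-0.4, -0.7, 0.6]
grip_width: 54.6
finger_force: 0.0
[{'centre': [297.0, 148.5], 'conf': 0.56}]
0 [319.2 148.5]
30 [346.  148.5]
60 [363.2 148.5]
90 [366.5 148.4]
120 [357.6 148.3]
150 [340.4 148.3]
180 [319.2 148.2]
210 [298.1 148.3]
240 [280.9 148.3]
270 [271.9 148.4]
300 [275.2 148.5]
330 [292.3 148.5]
```

View pics/w9.png

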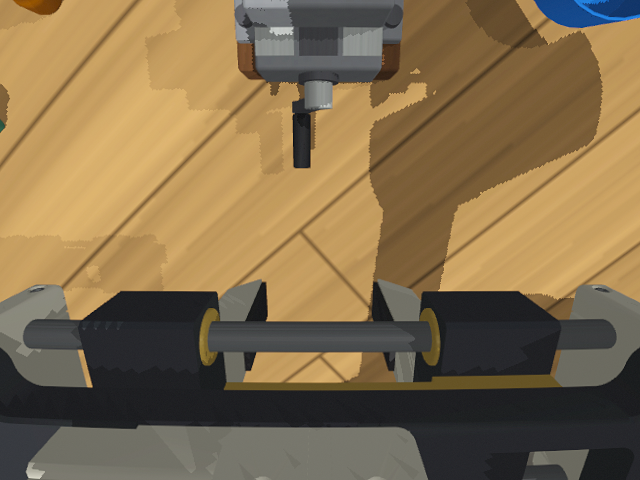

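```bash
python3 - <<'E'
import cv2,numpy as np
i=cv2.imread('pics/w9.png')
cv2.imwrite('pics/w9c.png',cv2.resize(i[70:190,250:390],None,fx=5,fy=5,interpolation=cv2.INTER_NEAREST))
g=i.sum(2)
for r in (120,130,140,150,160): print(r,[int(c) for c in np.where(g[r,280:325]<150)[0]+280][:: 1][0:1],[int(c) for c in np.where(g[r,280:325]<150)[0]+280][-1:])
c=[int(r) for r in np.where(g[100:190,301]<150)[0]+100]; print(c[0],c[-1])
E
```

```text
120 [293] [309]
130 [293] [310]
140 [293] [309]
150 [294] [309]
160 [294] [309]
100 167
```

View pics/w9c.png

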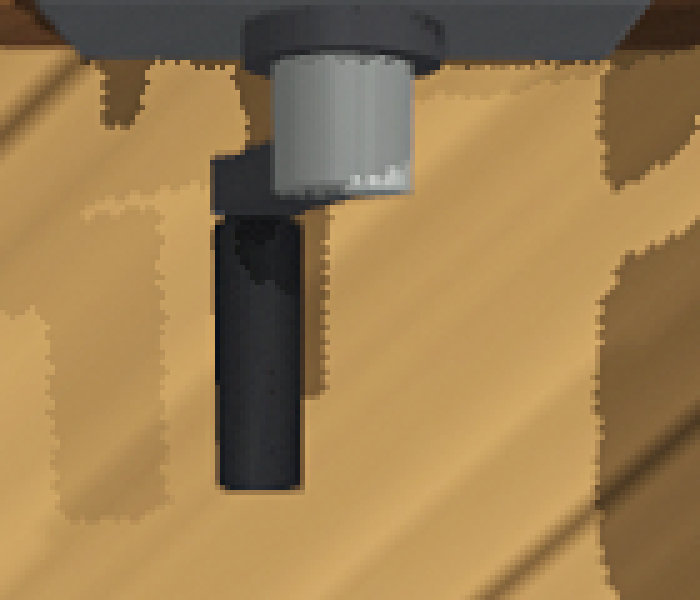

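```bash
python3 -c "
from h import *
go(*vw(-203,17.4),26.8,-41)"
```

```text
tool d mm: [ 65.9 -18.  196.1] spin rad -0.001 q6 2.01 yaw -41.1 pos [406.2 -37.8 400.9]
```

```bash
python3 -m inch '[[0.038,-0.01,0,0,0.55],[0.066,-0.018,0.02,0,0.55],[0.066,-0.018,0.06,0,0.55],[0.066,-0.018,0.1,0,0.55],[0.066,-0.018,0.14,0,0.55],[0.066,-0.018,0.145,0,0.55],[0.066,-0.018,0.145,0,0.55]]'; python3 - <<'E'
from h import *
p=capture("wrist");cv2.imwrite("pics/w10.png",p["color"][:,:,::-1])
g=p["color"].astype(int).sum(2)
for r in (150,180,210,240): 
    c=np.where(g[r,220:420]<150)[0]+220; print(r,c[:1],c[-1:],len(c), v(w(p,[[c[0],r],[c[-1],r]],37)).round(1).tolist() if len(c) else "")
print(tip_of(p,"grip"))
go(*vw(-203,17.4),26.8,-41)
E
```

```text
time: 37.12
tool_pos: [466.9, -67.3, 253.8]
tcp_rot: [3.139, 0.005, -0.717]
contact_force: [0.8, -0.2, -0.2]
grip_width: 50.6
finger_force: 0.0
150 [] [] 0 
180 [] [] 0 
210 [304] [326] 23 [[-166.3, 25.7], [-166.3, 12.6]]
240 [304] [331] 18 [[-184.9, 26.0], [-185.0, 9.4]]
[{'centre': [315.0, 254.4], 'conf': 0.6}]
tool d mm: [-0.3  0.3 52.5] spin rad -0.001 q6 1.98 yaw -41.0 pos [468.1 -67.4 257.3]
```

View pics/w10.png

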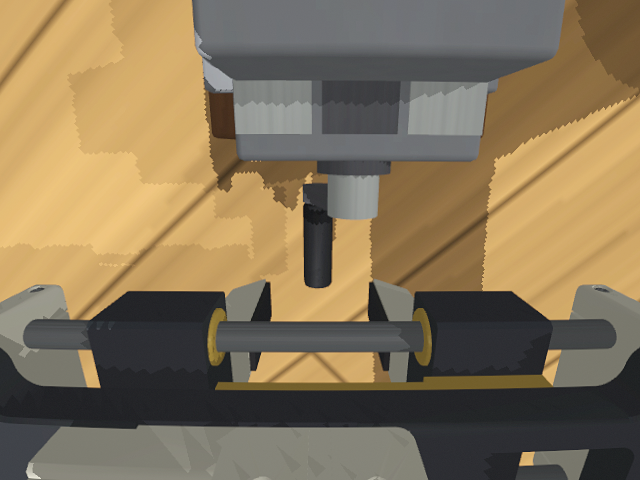

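```bash
python3 -m inch '[[0,0,0.025,0,0.55],[0,0,0.045,0,0.55],[0,0,0.0525,0,0.55],[0,0,0.0525,0,0.55],[0,0,0.0525,0,0],[0,0,0.0525,0,0],[0,0,0.0525,0,0],[0,0,0.0525,0,0]]';python3 -m inch '[[0,0,0,0,0],[0,0,0,0,0]]'; python3 - <<'E'
from h import *
t=get_obs()["tool_pos"]; y=v(t[:2])[1]; z=t[2]-178+10; print(v(t[:2]),z)
a0=np.degrees(np.arctan2(-y,z-75))%360; print("a0",a0)
a0=205
for d in np.arange(22.5,361,22.5):
    a=np.radians(a0+d);b=np.radians(a0); print(d,round(.042*(np.sin(a)-np.sin(b)),4),round(-.042*(np.cos(a)-np.cos(b)),4))
E
```

```text
time: 37.88
tool_pos: [467.4, -66.9, 204.4]
tcp_rot: [-3.141, -0.002, -0.716]
contact_force: [-0.1, -1.0, -0.5]
grip_width: 28.3
finger_force: 0.0
time: 38.05
tool_pos: [467.2, -66.9, 203.7]
tcp_rot: [-3.141, -0.001, -0.716]
contact_force: [0.1, 0.3, 2.3]
grip_width: 16.9
finger_force: 30.0
[-203.82962238   17.52318009] 35.73886236123104
a0 204.05234379356776
22.5 -0.0132 -0.0097
45.0 -0.0217 -0.0237
67.5 -0.0242 -0.0399
90.0 -0.0203 -0.0558
112.5 -0.0106 -0.069
135.0 0.0034 -0.0775
157.5 0.0196 -0.08
180.0 0.0355 -0.0761
202.5 0.0487 -0.0664
225.0 0.0572 -0.0524
247.5 0.0597 -0.0362
270.0 0.0558 -0.0203
292.5 0.0461 -0.0071
315.0 0.0321 0.0014
337.5 0.0159 0.0039
360.0 0.0 0.0
```

```bash
python3 -m inch '[[0,-0.0132,-0.0097,0,0],[0,-0.0217,-0.0237,0,0],[0,-0.0242,-0.0399,0,0],[0,-0.0203,-0.0558,0,0],[0,-0.0106,-0.069,0,0],[0,0.0034,-0.0775,0,0],[0,0.0196,-0.08,0,0],[0,0.0355,-0.0761,0,0]]'; cat > cr.py <<'E'
from h import *
o=get_obs();t=o["tool_pos"]; y=v(t[:2])[1]; z=t[2]-178+10; print(v(t[:2]).round(1),round(z,1),"ang",(np.degrees(np.arctan2(-y,z-75))%360).round(1),"r",np.hypot(y,z-75).round(1),o["contact_force"].round(1),o["moment"].round(2))
E
python3 cr.py
```

```text
time: 38.72
tool_pos: [444.0, -93.1, 280.8]
tcp_rot: [-3.138, -0.002, -0.716]
contact_force: [7.4, 5.3, -2.3]
grip_width: 17.0
finger_force: 30.0
[-204.1  -17.4] 112.8 ang 24.8 r 41.6 [ 7.4  5.3 -2.3] [ 1.15 -1.16  0.16]
```

Works well. Continue: second half, then another full turn.

```bash
python3 -m inch '[[0,0.0132,0.0097,0,0],[0,0.0217,0.0237,0,0],[0,0.0242,0.0399,0,0],[0,0.0203,0.0558,0,0],[0,0.0106,0.069,0,0],[0,-0.0034,0.0775,0,0],[0,-0.0196,0.08,0,0],[0,-0.0355,0.0761,0,0]]'; python3 cr.py; python3 -m inch '[[0,-0.0132,-0.0097,0,0],[0,-0.0217,-0.0237,0,0],[0,-0.0242,-0.0399,0,0],[0,-0.0203,-0.0558,0,0],[0,-0.0106,-0.069,0,0],[0,0.0034,-0.0775,0,0],[0,0.0196,-0.08,0,0],[0,0.0355,-0.0761,0,0]]'; python3 cr.py
```

```text
time: 39.38
tool_pos: [467.1, -67.2, 203.0]
tcp_rot: [3.139, 0.0, -0.716]
contact_force: [-3.4, -11.3, 3.8]
grip_width: 16.9
finger_force: 30.0
[-203.7   17.2] 35.0 ang 203.3 r 43.5 [ -3.4 -11.3   3.8] [-1.81  0.59 -0.22]
time: 40.05
tool_pos: [444.0, -93.1, 280.8]
tcp_rot: [-3.138, -0.002, -0.716]
contact_force: [7.3, 5.6, -1.7]
grip_width: 17.2
finger_force: 30.0
[-204.1  -17.5] 112.8 ang 24.8 r 41.6 [ 7.3  5.6 -1.7] [ 1.13 -1.16  0.1 ]
```

```bash
python3 -m inch '[[0,0.0132,0.0097,0,0],[0,0.0217,0.0237,0,0],[0,0.0242,0.0399,0,0],[0,0.0203,0.0558,0,0],[0,0.0106,0.069,0,0],[0,-0.0034,0.0775,0,0],[0,-0.0196,0.08,0,0],[0,-0.0355,0.0761,0,0]]'; python3 cr.py; python3 - <<'E'
from h import *
ps=[capture("top"),capture("scene")]
rr=[tip_of(p,"jaw")[0] for p in ps]
q=tri(ps,[r["centre"] for r in rr]); print([r["conf"] for r in rr],q.round(1),v(q[:2]).round(1), v(w(ps[0],rr[0]["centre"],95)).round(1))
i=ps[1]["color"][240:380,180:300,::-1]; cv2.imwrite("pics/s3.png",cv2.resize(i,None,fx=4,fy=4,interpolation=cv2.INTER_CUBIC))
E
```

```text
time: 40.72
tool_pos: [467.1, -67.2, 203.0]
tcp_rot: [3.139, 0.0, -0.716]
contact_force: [-4.0, -10.1, 3.9]
grip_width: 16.7
finger_force: 30.0
[-203.7   17.2] 35.0 ang 203.3 r 43.5 [ -4.  -10.1   3.9] [-1.81  0.61 -0.15]
[0.72, 0.76] [ 579.  -192.7   98.6] [-36.9  -4.1] [[-35.7  -8.5]]
```

View pics/s3.png

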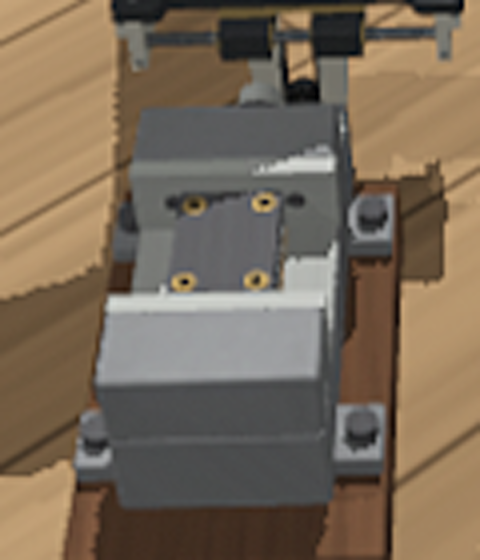

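```bash
python3 -m inch '[[0,-0.0132,-0.0097,0,0],[0,-0.0217,-0.0237,0,0],[0,-0.0242,-0.0399,0,0],[0,-0.0203,-0.0558,0,0],[0,-0.0106,-0.069,0,0],[0,0.0034,-0.0775,0,0],[0,0.0196,-0.08,0,0],[0,0.0355,-0.0761,0,0]]'; python3 cr.py
```

```text
time: 41.58
tool_pos: [443.8, -93.3, 280.7]
tcp_rot: [-3.138, -0.002, -0.716]
contact_force: [7.9, 5.9, -2.0]
grip_width: 17.1
finger_force: 30.0
[-204.1  -17.7] 112.7 ang 25.2 r 41.6 [ 7.9  5.9 -2. ] [ 1.19 -1.19  0.12]
```

```bash
python3 -m inch '[[0,0.0132,0.0097,0,0],[0,0.0217,0.0237,0,0],[0,0.0242,0.0399,0,0],[0,0.0203,0.0558,0,0]]'; python3 cr.py;  python3 -m inch '[[0,-0.0097,0.0132,0,0],[0,-0.0237,0.0217,0,0],[0,-0.0399,0.0242,0,0],[0,-0.0558,0.0203,0,0]]'; python3 cr.py
```

```text
time: 41.92
tool_pos: [430.4, -109.1, 224.0]
tcp_rot: [-3.139, -0.002, -0.718]
contact_force: [5.8, 9.7, 12.0]
grip_width: 16.6
finger_force: 30.1
[-203.8  -38.5] 56.0 ang 116.2 r 42.9 [ 5.8  9.7 12. ] [ 1.67 -0.97  0.22]
time: 42.25
tool_pos: [466.9, -67.4, 202.9]
tcp_rot: [3.14, 0.0, -0.716]
contact_force: [-2.7, -11.4, 4.1]
grip_width: 17.4
finger_force: 30.0
[-203.7   16.9] 34.9 ang 202.9 r 43.5 [ -2.7 -11.4   4.1] [-1.84  0.55 -0.15]
```

```bash
python3 -m inch '[[0,-0.0132,-0.0097,0,0],[0,-0.0217,-0.0237,0,0],[0,-0.0242,-0.0399,0,0],[0,-0.0203,-0.0558,0,0]]'; python3 cr.py;  python3 -m inch '[[0,0.0097,-0.0132,0,0],[0,0.0237,-0.0217,0,0],[0,0.0399,-0.0242,0,0],[0,0.0558,-0.0203,0,0]]'; python3 cr.py; python3 - <<'E'
from h import *
ps=[capture("top"),capture("scene")]
rr=[tip_of(p,"jaw")[0] for p in ps]
q=tri(ps,[r["centre"] for r in rr]); print([r["conf"] for r in rr],v(q[:2]).round(1), v(w(ps[0],rr[0]["centre"],95)).round(1))
i=ps[1]["color"][240:380,180:300,::-1]; cv2.imwrite("pics/s4.png",cv2.resize(i,None,fx=4,fy=4,interpolation=cv2.INTER_CUBIC))
E
```

```text
time: 42.58
tool_pos: [481.3, -50.7, 259.0]
tcp_rot: [-3.14, -0.0, -0.716]
contact_force: [6.2, 0.0, -8.7]
grip_width: 16.8
finger_force: 30.0
[-203.8   39. ] 91.0 ang 292.3 r 42.1 [ 6.2  0.  -8.7] [ 0.16 -0.94  0.04]
time: 42.92
tool_pos: [444.0, -93.1, 280.7]
tcp_rot: [-3.138, -0.002, -0.716]
contact_force: [7.6, 8.6, -1.3]
grip_width: 16.8
finger_force: 30.0
[-204.1  -17.5] 112.7 ang 24.9 r 41.6 [ 7.6  8.6 -1.3] [ 1.42 -1.24  0.26]
[0.65, 0.65] [-30.3  -1.5] [[-28.3  -6.5]]
```

```bash
python3 -m inch '[[0,0.0132,0.0097,0,0],[0,0.0217,0.0237,0,0],[0,0.0242,0.0399,0,0],[0,0.0203,0.0558,0,0]]'; python3 cr.py;  python3 -m inch '[[0,-0.0097,0.0132,0,0],[0,-0.0237,0.0217,0,0],[0,-0.0399,0.0242,0,0],[0,-0.0558,0.0203,0,0]]'; python3 cr.py
```

```text
time: 43.45
tool_pos: [430.5, -109.0, 224.1]
tcp_rot: [-3.14, -0.002, -0.717]
contact_force: [2.4, 7.2, 15.5]
grip_width: 17.0
finger_force: 30.0
[-203.8  -38.3] 56.1 ang 116.2 r 42.7 [ 2.4  7.2 15.5] [ 1.37 -0.66  0.13]
time: 43.78
tool_pos: [466.8, -67.6, 202.8]
tcp_rot: [3.138, 0.001, -0.715]
contact_force: [-5.4, -16.4, 2.8]
grip_width: 17.1
finger_force: 30.0
[-203.6   16.8] 34.8 ang 202.6 r 43.6 [ -5.4 -16.4   2.8] [-2.65  0.85 -0.25]
```

View pics/s4.png

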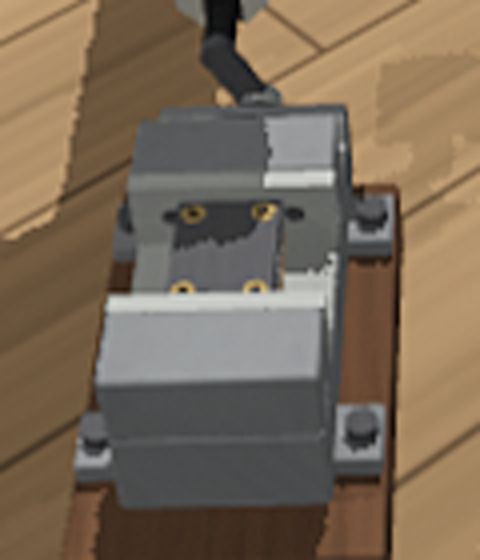

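```bash
python3 -m inch '[[0,-0.0132,-0.0097,0,0],[0,-0.0217,-0.0237,0,0],[0,-0.0242,-0.0399,0,0],[0,-0.0203,-0.0558,0,0]]'; python3 cr.py;  python3 -m inch '[[0,0.0097,-0.0132,0,0],[0,0.0237,-0.0217,0,0],[0,0.0399,-0.0242,0,0],[0,0.0558,-0.0203,0,0]]'; python3 cr.py
```

```text
time: 44.12
tool_pos: [481.5, -50.4, 258.3]
tcp_rot: [-3.14, 0.0, -0.715]
contact_force: [9.1, 0.9, -14.4]
grip_width: 17.1
finger_force: 30.0
[-203.8   39.3] 90.3 ang 291.3 r 42.2 [  9.1   0.9 -14.4] [ 0.32 -1.39  0.04]
time: 44.45
tool_pos: [444.6, -92.3, 281.0]
tcp_rot: [-3.136, -0.002, -0.716]
contact_force: [8.5, 12.6, 6.0]
grip_width: 17.3
finger_force: 30.1
[-204.1  -16.5] 113.0 ang 23.4 r 41.4 [ 8.5 12.6  6. ] [ 2.2 -1.4  0.2]
```

```bash
python3 -m inch '[[0,0.0132,0.0097,0,0],[0,0.0217,0.0237,0,0],[0,0.0242,0.0399,0,0],[0,0.0203,0.0558,0,0]]'; python3 cr.py;  python3 -m inch '[[0,-0.0097,0.0132,0,0],[0,-0.0237,0.0217,0,0],[0,-0.0399,0.0242,0,0],[0,-0.0558,0.0203,0,0]]'; python3 cr.py;  python3 - <<'E'
from h import *
ps=[capture("top"),capture("scene")]
rr=[tip_of(p,"jaw")[0] for p in ps]
q=tri(ps,[r["centre"] for r in rr]); print([r["conf"] for r in rr],v(q[:2]).round(1), v(w(ps[0],rr[0]["centre"],95)).round(1))
E
```

```text
time: 44.78
tool_pos: [430.4, -109.1, 224.6]
tcp_rot: [-3.14, -0.002, -0.717]
contact_force: [-0.1, 5.7, 20.0]
grip_width: 16.9
finger_force: 30.0
[-203.8  -38.5] 56.6 ang 115.5 r 42.7 [-0.1  5.7 20. ] [ 1.07 -0.17  0.07]
time: 45.12
tool_pos: [466.2, -68.1, 202.5]
tcp_rot: [3.136, 0.002, -0.715]
contact_force: [-8.8, -23.1, -2.1]
grip_width: 16.7
finger_force: 30.0
[-203.7   16. ] 34.5 ang 201.5 r 43.5 [ -8.8 -23.1  -2.1] [-3.68  1.38 -0.28]
[0.64, 0.57] [-28.4   0.2] [[-27.3  -5. ]]
```

```bash
python3 -m inch '[[0,0,0,0,0.55],[0,0,0,0,0.55],[0,0,0,0,0.55],[0,0,0,0,0.55],[0,0,-0.02,0,0.55],[0,0,-0.06,0,0.55],[0,0,-0.1,0,0.55],[0,0,-0.14,0,0.55]]'; python3 -m inch '[[0,0,-0.04,0,0.55],[0,0,-0.06,0,0.55],[0.04,0,-0.06,0,0.55],[0.08,0,-0.06,0,0.55],[0.12,0,-0.06,0,0.55],[0.12,0,-0.06,0,0.55],[0.12,0,-0.06,0,0.55]]'; python3 - <<'E'
from h import *
p=capture("wrist");cv2.imwrite("pics/w11.png",p["color"][:,:,::-1])
for n,z in (("template",125),("blank0",117),("offcut",16),("tub",55)):
  for x in trace(p,n)[:2]:
    c,s,a=rect(p,x["pixels"],z);print(n,x["conf"],v(c).round(1),c,s,a)
for x in tip_of(p,"jaw"): print("jaw",x["conf"],v(w(p,x["centre"],95)).round(1))
o=get_obs();print(o["time"],o["contact_force"])
E
```

```text
time: 45.98
tool_pos: [466.6, -66.7, 344.6]
tcp_rot: [3.14, 0.002, -0.716]
contact_force: [1.1, -0.2, 0.2]
grip_width: 50.4
finger_force: 0.0
time: 46.57
tool_pos: [558.3, -146.8, 401.6]
tcp_rot: [3.14, 0.002, -0.717]
contact_force: [-0.6, -0.3, -0.5]
grip_width: 50.6
finger_force: 0.0
template 0.58 [-109.5  267.5] [702.4  59.9] [65.4 46.3] -57.2
offcut 0.64 [  -9.4 -264.8] [ 428.7 -407.5] [47.2 33.2] -50.6
offcut 0.58 [10.3 -7.9] [ 612.1 -226.5] [98.7 71.5] -40.9
tub 0.7 [ -17.1 -237.6] [ 440.7 -381.9] [138.6 123.3] -26.9
jaw 0.84 [[-29.2  -0.6]]
46.8667 [-0.24837463  0.36984285  0.00519913]
```

View pics/w11.png

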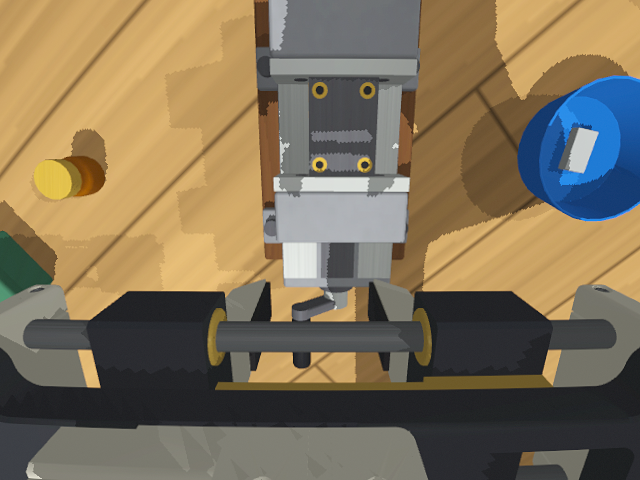

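The picture shows the jaw closed on a flush pile, with the template's brass rings between (319,90) and (364,164). The offcut is in the upright tub at (580,150), and the gripper is clear of everything.

```bash
python3 -c "
from plant import *
print(close_job())"
```

```text
the job is handed in; nothing more can be done
None
```

I handed the job in at about 47 s of the 210 s limit; the interface returned no verdict. The offcut is in the tub. The backing board, both blanks and the template lie flush on the bed. I pressed the pile with about 14 N before closing the jaw. The vise is cranked firm, about 25 N at the handle against 11 N free. I did not touch the jar, tin or hammer.

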